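# Tip the hand-held meter out of its foam and lay it display up

## Robot

A 7-joint arm with a two-finger parallel gripper is mounted at the origin on the work surface. World frame = base frame: x ahead of the robot, y to its left, z up, the work surface at z = 0. Lengths are in m, angles in rad, forces in N, time in s.
With the tool pointing down it reaches from about 0.425 to 0.95 m from the base axis. Payload 4.7 kg.
Tool frame: the origin (TCP) lies midway between the tips of the shut fingers; the grasp point (between the pads) lies 19 mm behind it (tcp_to_grasp is the distance from the TCP to the grasp point, in m); z points along the fingers, x is the direction in which the jaws open and shut, and the axes are right-handed (so a half turn about z gives the same grasp; the last joint's range is limited). The gripper opens to 87 mm and grips with 3 to 60 N. Pads are 19 mm wide; open, the fingers measure 117 mm over their backs; the gripper's body (75 mm by 190 mm) begins 51 mm behind the grasp point.
Start: joints at [1.236, 0.469, -0.049, 1.532, 0.024, 1.141, -0.082], TCP at [0.203, -0.644, 0.223] pointing down, gripper open.
Joint ranges: [-2.59, 2.59], [-0.33, 1.99], [-1.39, 1.29], [0.1, 2.45], [-1.04, 4.18], [0.21, 1.99], [-2.66, 2.66]. Speed limits (rad/s): [2.57, 2.57, 3.14, 3.14, 3.14, 3.14, 3.14].

## Interface

Orientations are given as a unit quaternion [x, y, z, w].
In Python, from station import * gives the robot as it stands.
- The arm moves only by the tool step_arm, never from a script. Its argument "plan" is a list of rows, each a list of 2 entries, a list of its own where there are three numbers: the shift along the tool's x, y, z in mm, then the turn, a rotation vector about the tool's x, y, z in rad. A call has 1 to 20 rows; each row shifts and turns the commanded pose from where the row before left it, along the tool's axes as they then stand; what a row does not reach is not made up. A row lasts 1/8 s, in which the tool goes at most 62.5 mm and 10.7 degrees, less where a joint would pass 70% of its speed; a pose out of reach is approached as far as the arm can. A call is refused whole if a number of a shift passes 62.5 or a number of a turn 0.188, either way. A call with a gripper value outside its range is refused whole. "jaw" is the closure, from 0 (fully open) to 1 (shut), set as the call begins (left out, the last holds). The fingers move at their own pace and stop on an object; "squeeze" is the grip in N (left out, the last holds). Time passes only in rows, so rows that do not move let the fingers close. It gives the time, the measured TCP pose, the force and the opening at its end, in the units of the state.
- sense(): the state, without advancing time (a new reading comes with each control period).
- capture(name): name is "scene" or "top" or "wrist"; returns a dict with "image" (420x560x3 uint8, blue, green, red), "K" (3x3 intrinsics, pixels), "k1" (the pictures are not rectified: a ray, as slopes to the right and down, at radius r is drawn at 1 + k1 r^2 times it, then the intrinsics apply), "xyz" and "attitude" of the camera in the world; the wrist camera has in their place "T_tool_cam" (4x4, takes a point from camera to tool coordinates, whose origin is the TCP and whose axes are the tool frame's). Camera axes: x right, y up, looking along -z (the intrinsics and any distortion apply to the point x, -y, -z); pixel columns grow to the right and rows downward; lengths in m; the calibration is good to about 2 mm. A picture is of the moment at which its call begins: read the wrist's pose just before it. There is no depth.
- sign_off(): hands the job in, once; it reports no verdict.
The state is a dict: "time": time; "joints": joint angles; "joint_velocities": joint speeds; "tau": joint torques, N m; "ee_pos": TCP position; "tcp_rot": TCP orientation; "contact_force": force on the tool from outside, world axes, zero at the start; "wrist_torque": the same for the moment, N m; "finger_gap": opening from 0.0 (shut) to 1.0 (fully open).
Only numpy, scipy, OpenCV 4.12 (cv2) and the standard library are available. Lean on these libraries where they do the work, as an engineer would, in place of code of your own. Each camera call takes 0.05 s, during which the arm holds its last target.

## Task

The orange-banded meter is packed display down in a tight cutout of the foam-lined case: get it out by lifting its edge at the finger well first, with the opposite end still down in the cutout, then turn it over and lay it gently, not dropped, on the blue antistatic mat, display up, with both its ends on the mat. Leave the blue-banded meter in its cutout and everything else where it is.

Things in the scene. Friction and masses are not known exactly. Their poses are not given: they have to be found in the camera images.
- orange_meter_center (a point): Centre of the orange-banded hand-held meter: a rigid grey plastic block 130 (local x) x 58 (local y) x 30 mm (local z) with an orange band round each end, 0.18 to 0.36 kg. It starts in one of the case's two cutouts, back up: local +z comes out of the blank back (dark battery door); display and keys are on the -z face. Local x is parallel to the case's.
- orange_meter_end_a (a point): Middle of the orange-banded meter's +x end face (half-way across and through its thickness), 65 mm from its centre; this end carries two brass sockets, flush. Axes as the meter's.
- orange_meter_end_b (a point): Middle of the orange-banded meter's -x end face, 65 mm from its centre. Axes as the meter's.
- blue_meter_center (a point): Centre of the blue-banded meter, same size and shape with blue bands, lying back up in the other cutout. Loose; to be left in its cutout.
- case: Open dark carry case, no lid, 218 (local x) x 210 (local y) x 80 mm high, fixed to the bench; origin at the centre of its underside, z up. Its dark foam (rigid), top 78 mm above the bench, has two cutouts along local x, 136 x 62 mm and 30 mm deep, in which a meter lies flush with 2 to 3 mm to spare all round. Each has a finger well at one end: opposite ends for the two cutouts.
- cutout_p (a point): Centre of the floor of the cutout at the case's local y = +45 mm (x from -41 to +95 mm); floor light blue, 48 mm above the bench. Axes as the case's.
- cutout_n (a point): Centre of the floor of the cutout at the case's local y = -45 mm (x from -95 to +41 mm); floor light blue, 48 mm above the bench. Axes as the case's.
- well_p (a point): Middle, at floor height, of the well end (-x end) of the cutout at y = +45 mm. The well reaches 42 mm out from here (towards -x) and 21 mm in, under the meter's end; it is 46 mm wide, 36 mm deeper than the cutout floor. A fingertip goes under the meter's end here: levered up, the meter turns on its other end against the cutout's far wall and, pushed upright, stands there by itself.
- well_n (a point): The same point for the cutout at y = -45 mm: its well is at its +x end and reaches 42 mm out towards +x and 21 mm in, under the meter's end; same width and depth. Beyond either well are 26 mm of foam and shell, up to 80 mm high.
- mat: Blue antistatic mat, 300 (local x) x 250 (local y) x 3 mm, fixed flat on the bench on the other side from the case; origin at the centre of its underside.
- screwdriver: Green-handled screwdriver 150 mm long lying near the mat's robot-side edge; origin under its middle, local x along it (tip towards +x), handle about 25 mm thick. Loose; to be left where it is.
- solder_reel: Small grey reel lying flat on the mat, 56 mm diameter, 34 mm high; origin at the centre of its underside. Loose; to be left where it is.
- test_adapter: Small aluminium box with a brass connector on each end, on the mat near the edge away from the robot: 84 mm over the connectors (local x) x 34 x 22 mm high; origin at the centre of its underside. Loose; to be left where it is.
- parts_dish: Open grey plastic dish 75 x 60 x 28 mm high between case and mat; origin at the centre of its underside. Loose; to be left where it is.
- cleaner_bottle: Clear bottle with a white cap, 54 mm diameter, 150 mm high, behind the work area; origin at the centre of its underside. Loose; to be left where it is.
- flux_jar: Small amber jar with a black cap, 48 mm diameter, 45 mm high, behind the work area; origin at the centre of its underside. Loose; to be left where it is.
- board: Green circuit board 100 x 70 x 16 mm behind the work area; origin at the centre of its underside. Loose; to be left where it is.
Not all that is in view belongs to the job. What is shaped like the part that bears orange_meter_center but green is not meant.

How it is judged:
By the outcome, as a careful person would: the job done as asked, in the order asked, and still so for the second after the job is handed in, with the robot touching nothing.
It also fails if it takes over 72 s, if anything falls off the work surface, if the arm or the gripper's body presses on something with over 40 N, if the wrist force passes 120 N, or if a joint passes its speed limit or range.

## Working session

There is one attempt and no reset: what is moved stays moved. The work goes in short steps, Python scripts to look and compute and a tool call to move; the robot and the scene stay as the last step left them, time stands still between calls to the robot, and variables do not carry over. Pictures are saved under pics/ and viewed, and the job is handed in when it is done.

Besides the shell and the picture viewer there is one more tool, called after "Request:" by a JSON object that holds its "op" and its "data". step_arm: Moves the arm, as the interface text tells. Its arguments: {"type":"object","properties":{"plan":{"type":"array","items":{"type":"array"}},"jaw":{"type":"number"},"squeeze":{"type":"number"}},"required":["plan"]}

```bash
ls; mkdir -p pics; python3 - <<'E'
from station import *
import cv2
s=sense()
for k,v in s.items(): print(k,v)
for n in ["scene","top","wrist"]:
    c=capture(n); cv2.imwrite(f"pics/{n}0.png",c["image"])
    print(n,{k:v for k,v in c.items() if k!="image"})
E
```

```text
pics
time 0.0
joints [ 1.23607191  0.46944879 -0.04858055  1.53367403  0.02406315  1.14100496
 -0.08229284]
joint_velocities [ 1.69998231e-06 -6.07254835e-05  6.67793185e-04 -1.23305291e-03
  9.81324024e-05  3.25669812e-04 -9.44355201e-04]
tau [-5.05083444e-04 -5.07968009e+01 -8.01723031e-02 -2.36155969e+01
 -6.12166501e-02  3.77089914e-02  1.81488108e-04]
ee_pos [ 0.20306108 -0.64310852  0.22150285]
tcp_rot [ 8.06563037e-01 -5.91147288e-01 -7.99854607e-04 -5.58633494e-04]
contact_force [ 0.81817721 -0.11292661 -0.34540443]
wrist_torque [-0.05641886 -0.05414369  0.01545085]
finger_gap 1.0014297137167583
scene {'K': array([[490.90446593,   0.        , 271.33126341],
       [  0.        , 490.90446593, 201.22841533],
       [  0.        ,   0.        ,   1.        ]]), 'k1': -0.03381935365899789, 'xyz': array([1.19140877, 0.6191286 , 0.89041477]), 'attitude': array([0.17284458, 0.33437226, 0.83291692, 0.40567147])}
top {'K': array([[527.09715452,   0.        , 281.70723332],
       [  0.        , 527.09715452, 209.78564166],
       [  0.        ,   0.        ,   1.        ]]), 'k1': 0.06070584574900534, 'xyz': array([0.44613347, 0.13037028, 1.53088846]), 'attitude': array([-0.02698751,  0.02689727,  0.71107604, -0.70208196])}
wrist {'K': array([[340.21961231,   0.        , 281.37714767],
       [  0.        , 340.21961231, 205.93630378],
       [  0.        ,   0.        ,   1.        ]]), 'k1': -0.05177599074462695, 'T_tool_cam': array([[ 9.99999655e-01, -4.58102916e-04, -6.92516403e-04,
        -3.79338013e-04],
       [-6.27394494e-04, -9.63194297e-01, -2.68805419e-01,
        -7.38106958e-02],
       [-5.43887304e-04,  2.68805761e-01, -9.63194252e-01,
        -1.61470113e-01],
       [ 0.00000000e+00,  0.00000000e+00,  0.00000000e+00,
         1.00000000e+00]])}
```

View pics/scene0.png

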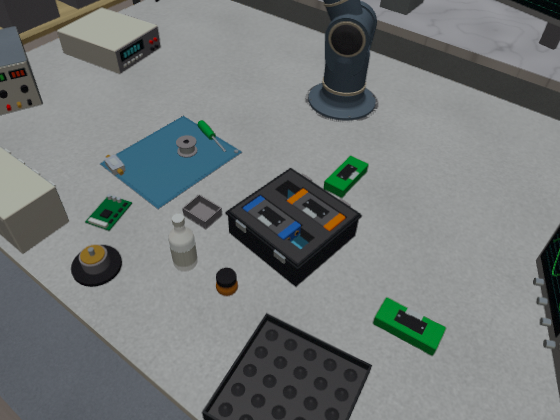

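View pics/top0.png

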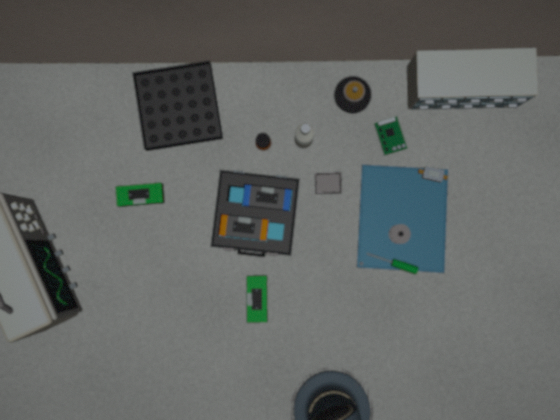

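View pics/wrist0.png

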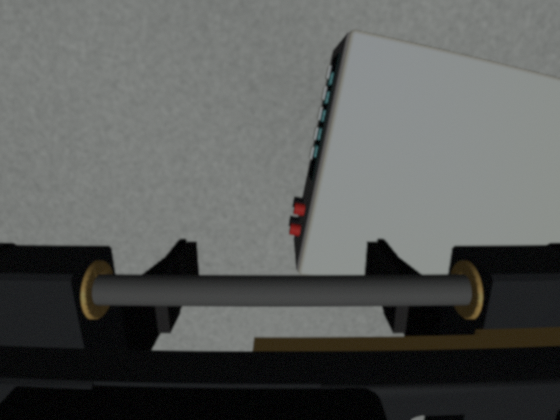

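```bash
cat > h.py <<'E'
from station import *
import numpy as np, cv2
from scipy.spatial.transform import Rotation as R
def cam(c,ee=None):
    if 'xyz' in c: return np.array(c['xyz']),R.from_quat(c['attitude']).as_matrix()
    p,q=ee; Rt=R.from_quat(q).as_matrix(); T=c['T_tool_cam']
    return p+Rt@T[:3,3],Rt@T[:3,:3]
def ray(c,px,ee=None):
    K=c['K'];d=np.array([[[px[0],px[1]]]],float)
    dist=np.array([c['k1'],0,0,0,0.])
    u=cv2.undistortPointsIter(d,K,dist,None,None,(3,50,1e-10))[0,0] if hasattr(cv2,'undistortPointsIter') else cv2.undistortPoints(d,K,dist)[0,0]
    o,M=cam(c,ee); v=M@np.array([u[0],-u[1],-1]); return o,v
def atz(c,px,z,ee=None):
    o,v=ray(c,px,ee); return o+v*(z-o[2])/v[2]
def proj(c,P,ee=None):
    o,M=cam(c,ee); p=(np.atleast_2d(P)-o)@M; p=p*[1,-1,-1]
    return cv2.projectPoints(p,np.zeros(3),np.zeros(3),c['K'],np.array([c['k1'],0,0,0,0.]))[0][:,0]
def crop(c,x0,y0,x1,y1,s,name):
    im=cv2.resize(c['image'][y0:y1,x0:x1],None,fx=s,fy=s,interpolation=cv2.INTER_CUBIC); cv2.imwrite('pics/'+name,im)
E
python3 - <<'E'
from h import *
c=capture("top"); crop(c,200,160,310,265,7,"top_case.png"); crop(c,345,155,455,280,5,"top_mat.png")
c=capture("scene"); crop(c,215,155,375,290,5,"scene_case.png"); crop(c,95,105,250,230,5,"scene_mat.png")
E
```

```text
(no output)
```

View pics/top_case.png

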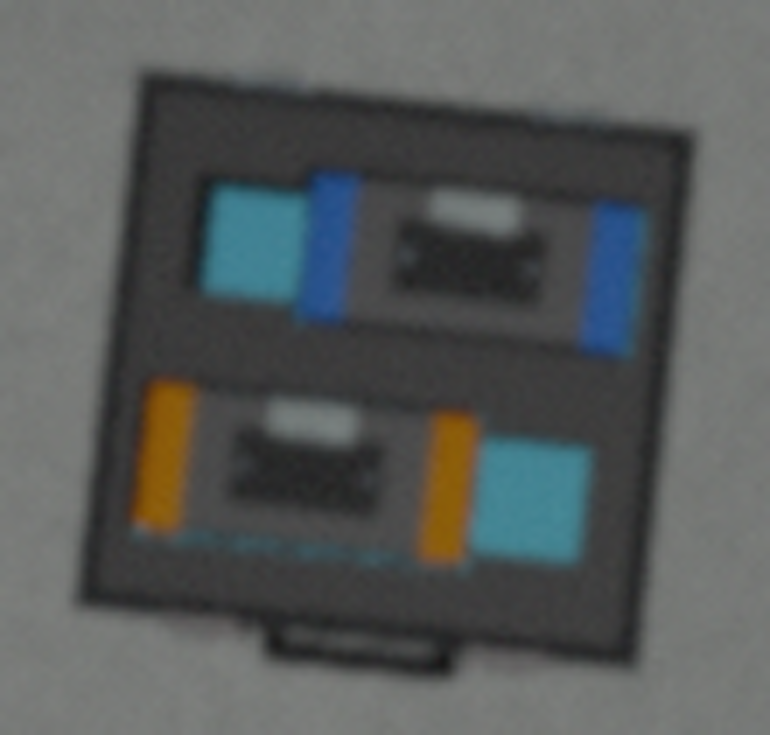

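View pics/top_mat.png

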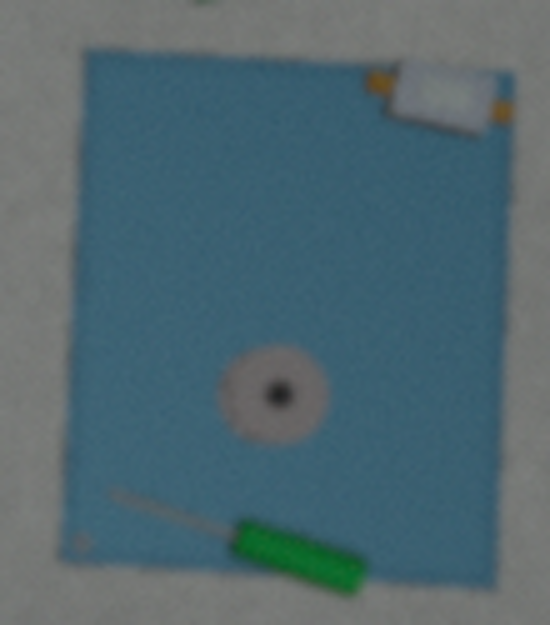

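View pics/scene_case.png

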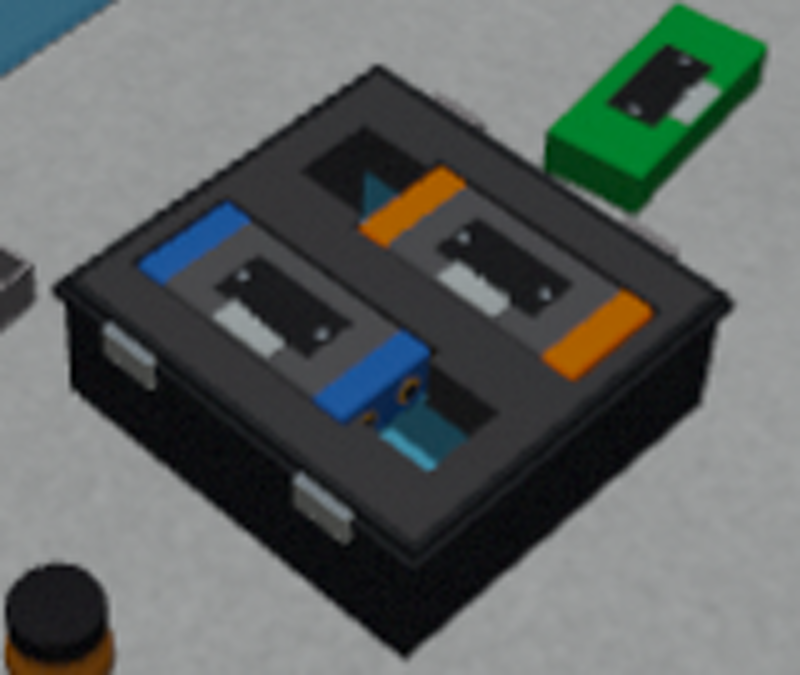

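```bash
cat > pose.py <<'E'
from h import *
def rect(W,L1,L2):
    W=np.array(W); c=W.mean(0); return c
E
python3 - <<'E'
from h import *
c=capture("top")
f=lambda pts,s,o,z:np.array([atz(c,(p[0]/s+o[0]-.5+.5/s,p[1]/s+o[1]-.5+.5/s),z) for p in pts])
C=f([(145,75),(692,133),(635,662),(82,603)],7,(200,160),.08)
print("case",C.round(4).tolist(),C.mean(0).round(4))
print([np.linalg.norm(C[i]-C[i-1]).round(4) for i in range(4)])
M=f([(85,50),(515,72),(497,587),(62,562)],5,(345,155),.003)
print("mat",M.round(4).tolist(),M.mean(0).round(4),[np.linalg.norm(M[i]-M[i-1]).round(4) for i in range(4)])
O=f([(148,378),(478,413),(466,563),(133,530)],7,(200,160),.078)
print("or",O.round(4).tolist(),O.mean(0).round(4),[np.linalg.norm(O[i]-O[i-1]).round(4) for i in range(4)])
W=f([(480,437),(590,447),(580,562),(470,552)],7,(200,160),.012);print("well",W.round(4).tolist())
print("reel",f([(275,395)],5,(345,155),.034).round(4),"adap",f([(440,95)],5,(345,155),.022).round(4))
print("scr",f([(110,492),(360,575)],5,(345,155),.012).round(4).tolist())
# case frame fit: axis u along long from well: 
for nm,a in (("case",C),("or",O),("mat",M)):
    for i,j in((0,1),(3,2),(3,0),(2,1)):
        d=a[j]-a[i]; print(nm,i,j,np.degrees(np.arctan2(d[1],d[0])).round(2))
E
```

```text
case [[0.669, 0.2988, 0.08], [0.6431, 0.0824, 0.08], [0.4347, 0.1079, 0.08], [0.4606, 0.3242, 0.08]] [0.5518 0.2033 0.08  ]
[np.float64(0.2099), np.float64(0.2179), np.float64(0.21), np.float64(0.2179)]
mat [[0.6922, -0.1052, 0.003], [0.6755, -0.3536, 0.003], [0.3783, -0.3324, 0.003], [0.395, -0.0847, 0.003]] [ 0.5352 -0.219   0.003 ] [np.float64(0.2979), np.float64(0.249), np.float64(0.2979), np.float64(0.2482)]
or [[0.5488, 0.2984, 0.078], [0.5333, 0.1684, 0.078], [0.4743, 0.1737, 0.078], [0.4889, 0.3045, 0.078]] [0.5113 0.2362 0.078 ] [np.float64(0.0601), np.float64(0.1309), np.float64(0.0592), np.float64(0.1315)]
well [[0.5273, 0.1694, 0.012], [0.5226, 0.1241, 0.012], [0.4753, 0.1289, 0.012], [0.48, 0.174, 0.012]]
reel [[ 0.4886 -0.2028  0.034 ]] adap [[ 0.66   -0.3046  0.022 ]]
scr [[0.4348, -0.1119, 0.012], [0.3862, -0.2526, 0.012]]
case 0 1 -96.81
case 3 2 -96.83
case 3 0 -6.96
case 2 1 -6.97
or 0 1 -96.8
or 3 2 -96.41
or 3 0 -5.82
or 2 1 -5.17
mat 0 1 -93.84
mat 3 2 -93.84
mat 3 0 -3.94
mat 2 1 -4.09
```

View pics/scene_mat.png

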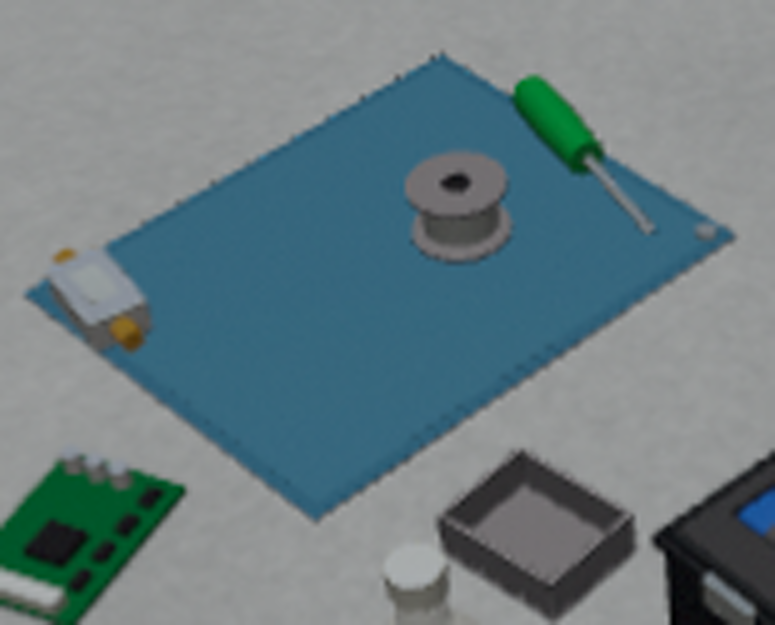

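```bash
cat >> h.py <<'E'
from scipy.spatial.transform import Slerp
u=np.array([-0.1187,-0.9929,0]); v=np.array([0.9929,-0.1187,0]); Wp=np.array([0.5022,0.1679,0])
def wf(U,Z,V=0): return Wp+u*U/1000+v*V/1000+np.array([0,0,Z/1000])
def ori(phi):
    "phi elevation deg of tool axis; 90=down, fingers point to -u"
    a=np.radians(phi); z=-np.cos(a)*u-np.array([0,0,np.sin(a)]); x=v; return R.from_matrix(np.c_[x,np.cross(z,x),z])
def cur():
    s=sense(); return np.array(s['ee_pos']),R.from_quat(s['tcp_rot'])
def rows(wps,start=None):
    "wps: (p,R,n)"
    p,r=start or cur(); out=[]
    P,Q=p,r   # commanded, integrated with rounding
    for (p1,r1,n) in wps:
        sl=Slerp([0,1],R.concatenate([r,r1]))
        for k in range(1,n+1):
            pt=p+(p1-p)*k/n; rt=sl(k/n)
            s=np.round(Q.inv().apply(pt-P)*1000,1)+0.
            P=P+Q.apply(s/1000)
            w=np.round((Q.inv()*rt).as_rotvec(),3)+0.; Q=Q*R.from_rotvec(w)
            out.append([s.tolist(),w.tolist()])
            if abs(s).max()>62.5 or abs(w).max()>.188: print("TOO BIG",out[-1])
        p,r=p1,r1
    print("[" + ",".join(str(o).replace(" ","") for o in out)+"]",len(out)); return out
def st():
    s=sense(); p=np.array(s['ee_pos']); r=R.from_quat(s['tcp_rot']); d=p-Wp
    z=r.as_matrix()[:,2]
    print("t %.2f"%s['time'],"U %.1f V %.1f Z %.1f"%(d@u*1000,d@v*1000,p[2]*1000),"phi %.1f"%np.degrees(np.arctan2(-z[2],-z@u)),"zv %.3f xz %.3f"%(z@v,r.as_matrix()[2,0]),"F uvz",np.round([np.dot(s['contact_force'],a) for a in (u,v,[0,0,1])],1),"gap %.2f"%s['finger_gap'],"j",np.round(s['joints'],2).tolist())
E
python3 - <<'E'
from h import *
st()
rows([(np.array([.42,-.35,.28]),R.from_rotvec([0,0,.5])*cur()[1],6),(wf(36.5,190),ori(75),12),(wf(36.5,109),ori(68),2)])
E
```

```text
t 0.30 U 841.1 V -200.6 Z 222.2 phi 90.0 zv -0.000 xz -0.001 F uvz [ 1.5 -1.1 -0.3] gap 1.00 j [1.24, 0.47, -0.05, 1.53, 0.02, 1.14, -0.08]
[[[-35.8,-49.2,-9.6],[0.0,0.0,-0.083]],[[-31.5,-52.0,-9.6],[0.0,0.0,-0.084]],[[-27.2,-54.4,-9.6],[0.0,0.0,-0.083]],[[-22.4,-56.5,-9.7],[0.0,0.0,-0.083]],[[-17.8,-58.2,-9.6],[0.0,0.0,-0.084]],[[-12.8,-59.4,-9.6],[0.0,0.0,-0.083]],[[-23.1,-33.5,7.5],[0.021,-0.007,-0.054]],[[-21.2,-34.5,8.4],[0.021,-0.007,-0.053]],[[-19.3,-35.3,9.3],[0.021,-0.007,-0.054]],[[-17.3,-36.2,10.2],[0.021,-0.007,-0.053]],[[-15.3,-36.8,11.0],[0.021,-0.007,-0.054]],[[-13.2,-37.3,11.9],[0.021,-0.007,-0.053]],[[-11.2,-37.7,12.8],[0.021,-0.007,-0.054]],[[-9.0,-38.0,13.6],[0.021,-0.007,-0.053]],[[-6.9,-38.1,14.5],[0.021,-0.007,-0.054]],[[-4.7,-38.1,15.3],[0.021,-0.007,-0.053]],[[-2.6,-38.0,16.2],[0.021,-0.007,-0.054]],[[-0.5,-37.7,17.0],[0.021,-0.007,-0.053]],[[0.0,10.5,39.1],[0.061,0.0,0.0]],[[0.0,12.9,38.4],[0.061,0.0,0.0]]] 20
```

Meter candidates in the top view are the orange-banded one at (246,228) in the case, the blue-banded one at (268,197), and two green look-alikes at (140,195) and (257,299). The crop confirms the orange-banded one, back up, with its well on the right at (276,231). I'll move there with the jaws shut.

Request:
{"op": "step_arm", "data": {"plan": [[[-35.8, -49.2, -9.6], [0, 0, -0.083]], [[-31.5, -52.0, -9.6], [0, 0, -0.084]], [[-27.2, -54.4, -9.6], [0, 0, -0.083]], [[-22.4, -56.5, -9.7], [0, 0, -0.083]], [[-17.8, -58.2, -9.6], [0, 0, -0.084]], [[-12.8, -59.4, -9.6], [0, 0, -0.083]], [[-23.1, -33.5, 7.5], [0.021, -0.007, -0.054]], [[-21.2, -34.5, 8.4], [0.021, -0.007, -0.053]], [[-19.3, -35.3, 9.3], [0.021, -0.007, -0.054]], [[-17.3, -36.2, 10.2], [0.021, -0.007, -0.053]], [[-15.3, -36.8, 11.0], [0.021, -0.007, -0.054]], [[-13.2, -37.3, 11.9], [0.021, -0.007, -0.053]], [[-11.2, -37.7, 12.8], [0.021, -0.007, -0.054]], [[-9.0, -38.0, 13.6], [0.021, -0.007, -0.053]], [[-6.9, -38.1, 14.5], [0.021, -0.007, -0.054]], [[-4.7, -38.1, 15.3], [0.021, -0.007, -0.053]], [[-2.6, -38.0, 16.2], [0.021, -0.007, -0.054]], [[-0.5, -37.7, 17.0], [0.021, -0.007, -0.053]]], "jaw": 1, "squeeze": 30}}

```text
time: 2.55
ee_pos: [0.4977, 0.1341, 0.1896]
tcp_rot: [0.99, -0.057, 0.008, -0.131]
contact_force: [0.4, 0.2, -0.5]
finger_gap: 0.001
```

```bash
python3 - <<'E'
from h import *
st()
c=capture("wrist"); cv2.imwrite("pics/w1.png",c["image"])
rows([(wf(36.5,109),ori(68),4)])
E
```

```text
t 2.55 U 34.1 V -0.4 Z 189.6 phi 75.0 zv -0.000 xz 0.000 F uvz [-0.2  0.4 -0.5] gap 0.00 j [0.39, 0.29, -0.69, 1.98, -0.08, 0.84, -0.34]
[[[0.4,7.2,18.9],[0.029,0.001,0.002]],[[0.5,7.7,18.6],[0.029,0.001,0.003]],[[0.4,8.3,18.5],[0.03,0.001,0.002]],[[0.5,8.8,18.1],[0.029,0.001,0.003]]] 4
```

View pics/w1.png

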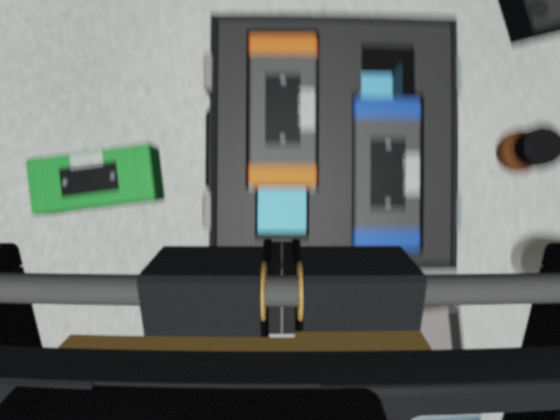

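The wrist view shows the well at (282,210), in line with the shut fingers at (282,300). I'll keep going down.

Request:
{"op": "step_arm", "data": {"plan": [[[0.4, 7.2, 18.9], [0.029, 0.001, 0.002]], [[0.5, 7.7, 18.6], [0.029, 0.001, 0.003]], [[0.4, 8.3, 18.5], [0.03, 0.001, 0.002]], [[0.5, 8.8, 18.1], [0.029, 0.001, 0.003]], [[0, 0, 0], [0, 0, 0]]]}}

```text
time: 3.22
ee_pos: [0.4973, 0.123, 0.1081]
tcp_rot: [0.98, -0.064, 0.011, -0.188]
contact_force: [0.3, -0.8, 0.5]
finger_gap: 0.011
```

```bash
python3 - <<'E'
from h import *
st()
ee=sense(); c=capture("wrist"); cv2.imwrite("pics/w2.png",c["image"])
c=capture("scene"); crop(c,215,120,375,270,5,"s2.png")
rows([(wf(6.5,35),ori(68),6)])
E
```

```text
t 3.23 U 45.1 V 0.5 Z 108.1 phi 68.3 zv 0.001 xz -0.003 F uvz [0.8 0.4 0.5] gap 0.01 j [0.48, 0.43, -0.72, 2.08, -0.14, 0.62, -0.19]
[[[-0.4,-1.2,13.9],[0.001,-0.001,-0.002]],[[-0.4,-1.2,14.0],[0.001,-0.001,-0.001]],[[-0.4,-1.1,13.9],[0.001,0.0,-0.002]],[[-0.4,-1.2,14.0],[0.001,-0.001,-0.001]],[[-0.3,-1.1,13.9],[0.0,-0.001,-0.002]],[[-0.4,-1.1,14.0],[0.001,-0.001,-0.001]]] 6
```

View pics/w2.png

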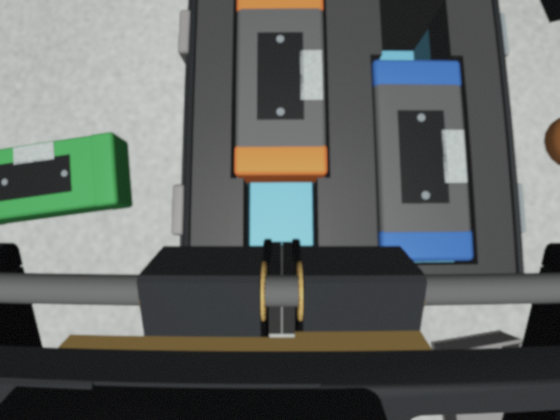

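View pics/s2.png

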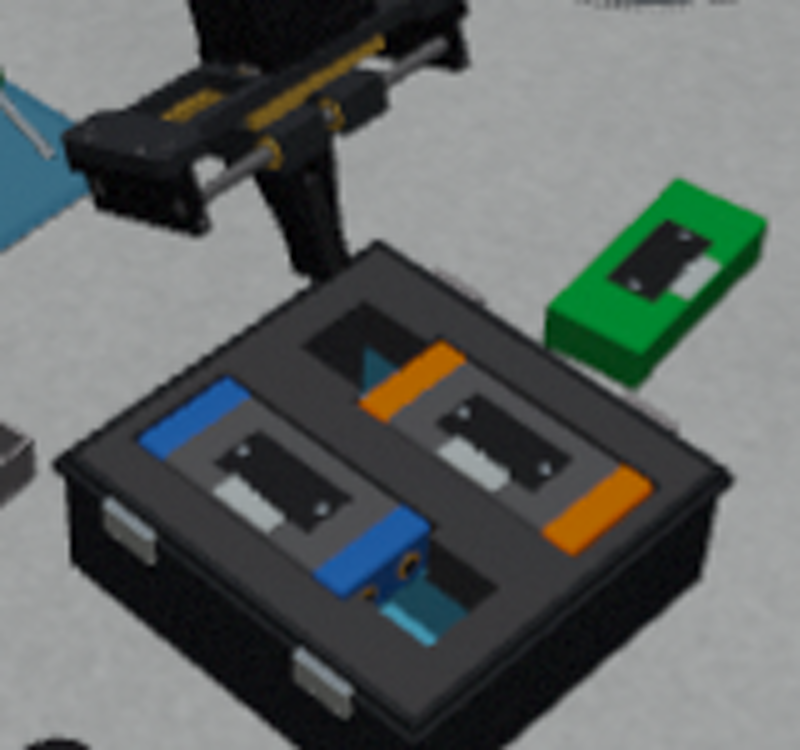

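```bash
python3 - <<'E'
from h import *
st()
rows([(wf(36.5,109),ori(68),1),(wf(22,73),ori(68),3)])
E
```

```text
t 3.33 U 44.1 V 2.0 Z 110.1 phi 68.3 zv 0.005 xz 0.001 F uvz [0.5 0.4 0.3] gap 0.01 j [0.48, 0.43, -0.72, 2.08, -0.14, 0.62, -0.19]
[[[-2.1,-6.6,3.8],[0.005,-0.005,-0.009]],[[0.0,0.0,12.9],[0.0,0.0,0.0]],[[0.0,0.0,13.0],[0.0,0.0,0.0]],[[0.0,0.0,12.9],[0.0,0.0,0.0]]] 4
```

Request:
{"op": "step_arm", "data": {"plan": [[[-2.0, -6.6, 3.0], [0.005, -0.005, -0.009]], [[0, 0, 0], [0, 0, 0]], [[0, 0, 0], [0, 0, 0]]]}}

```text
time: 3.7
ee_pos: [0.4978, 0.1308, 0.1097]
tcp_rot: [0.98, -0.058, 0.012, -0.19]
contact_force: [0.5, -0.3, -0.3]
finger_gap: 0.001
```

```bash
python3 - <<'E'
from h import *
st()
rows([(wf(22,73),ori(68),3)])
E
```

```text
t 3.70 U 37.3 V 0.1 Z 109.7 phi 68.1 zv 0.001 xz 0.001 F uvz [ 0.2  0.6 -0.3] gap 0.00 j [0.47, 0.43, -0.72, 2.08, -0.14, 0.61, -0.19]
[[[0.0,-0.2,13.2],[0.0,0.0,0.0]],[[-0.1,-0.2,13.3],[0.001,0.0,0.0]],[[0.0,-0.1,13.2],[0.0,-0.001,0.0]]] 3
```

Request:
{"op": "step_arm", "data": {"plan": [[[0, -0.2, 13], [0, 0, 0]], [[0, -0.2, 13], [0, 0, 0]], [[0, -0.1, 13], [0, 0, 0]], [[0, 0, 10], [0, 0, 0]], [[0, 0, 0], [0, 0, 0]], [[0, 0, 0], [0, 0, 0]]]}}

```text
time: 4.45
ee_pos: [0.5001, 0.1492, 0.0641]
tcp_rot: [0.98, -0.059, 0.011, -0.19]
contact_force: [-0.3, 1.0, 0.3]
finger_gap: 0.005
```

```bash
python3 - <<'E'
from h import *
st()
ee=sense(); c=capture("wrist"); cv2.imwrite("pics/w3.png",c["image"])
rows([(wf(6.5,36),ori(68),4)])
E
```

```text
t 4.45 U 18.8 V 0.1 Z 64.1 phi 68.0 zv 0.000 xz -0.000 F uvz [-1.  -0.5  0.3] gap 0.00 j [0.39, 0.51, -0.68, 2.1, -0.1, 0.5, -0.24]
[[[-0.1,-0.2,7.7],[0.0,0.0,0.0]],[[-0.1,-0.3,7.7],[0.0,0.0,0.0]],[[0.0,-0.2,7.7],[0.001,0.0,-0.001]],[[-0.1,-0.3,7.7],[0.0,-0.001,0.0]]] 4
```

View pics/w3.png

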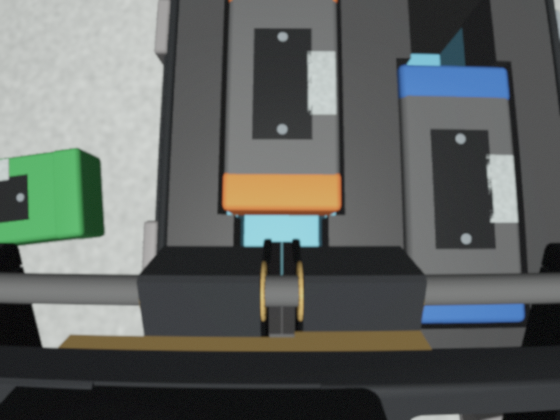

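Request:
{"op": "step_arm", "data": {"plan": [[[0, -0.2, 7.7], [0, 0, 0]], [[0, -0.2, 7.7], [0, 0, 0]], [[0, -0.2, 7.7], [0, 0, 0]], [[0, -0.2, 7.7], [0, 0, 0]], [[0, 0, 0], [0, 0, 0]], [[0, 0, 0], [0, 0, 0]]]}}

```text
time: 5.25
ee_pos: [0.5014, 0.1614, 0.0357]
tcp_rot: [0.98, -0.059, 0.011, -0.19]
contact_force: [0.4, 0.3, -0.9]
finger_gap: 0.004
```

```bash
python3 - <<'E'
from h import *
st()
rows([(wf(1.5,36),ori(68),3)])
E
```

```text
t 5.25 U 6.6 V 0.0 Z 35.7 phi 68.0 zv 0.000 xz -0.000 F uvz [-0.4  0.3 -0.9] gap 0.00 j [0.33, 0.56, -0.65, 2.11, -0.08, 0.44, -0.26]
[[[0.0,-1.6,0.5],[0.0,0.0,0.0]],[[0.0,-1.6,0.6],[0.001,0.0,-0.001]],[[0.0,-1.6,0.5],[0.0,0.0,0.0]]] 3
```

Request:
{"op": "step_arm", "data": {"plan": [[[0, -1.6, 0.6], [0, 0, 0]], [[0, -1.6, 0.6], [0, 0, 0]], [[0, -1.6, 0.6], [0, 0, 0]], [[0, -1.6, 0.6], [0, 0, 0]], [[0, 0, 0], [0, 0, 0]]]}}

```text
time: 5.88
ee_pos: [0.5022, 0.1678, 0.0358]
tcp_rot: [0.98, -0.059, 0.011, -0.19]
contact_force: [0.3, -1.4, 1.5]
finger_gap: 0.005
```

```bash
python3 - <<'E'
from h import *
st()
E
```

```text
t 5.88 U 0.1 V 0.0 Z 35.8 phi 68.1 zv 0.000 xz -0.000 F uvz [1.3 0.5 1.5] gap 0.00 j [0.32, 0.56, -0.64, 2.11, -0.08, 0.43, -0.27]
```

Request:
{"op": "step_arm", "data": {"plan": [[[0, -1.9, 0.7], [0, 0, 0]], [[0, -1.9, 0.7], [0, 0, 0]], [[0, 0, 0], [0, 0, 0]]]}}

```text
time: 6.25
ee_pos: [0.5025, 0.1706, 0.0355]
tcp_rot: [0.98, -0.059, 0.011, -0.189]
contact_force: [-1.9, -6.2, 2.6]
finger_gap: 0.005
```

```bash
python3 - <<'E'
from h import *
st()
ee=sense(); c=capture("wrist"); cv2.imwrite("pics/w4.png",c["image"])
E
```

```text
t 6.25 U -2.7 V 0.0 Z 35.5 phi 68.2 zv -0.000 xz -0.001 F uvz [ 6.3 -1.1  2.6] gap 0.01 j [0.31, 0.56, -0.64, 2.11, -0.08, 0.43, -0.28]
```

View pics/w4.png

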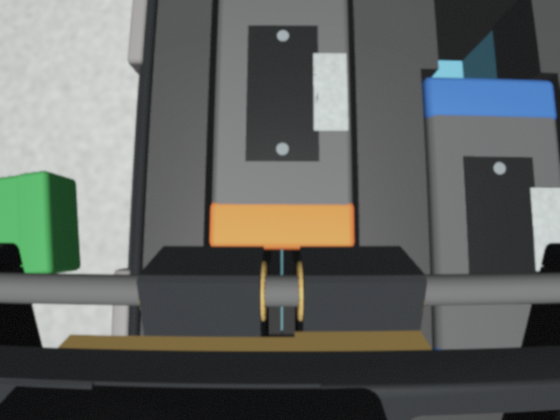

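```bash
cat >> h.py <<'E'
def Tpose(al,phi,d=11,h=8):
    a=np.radians(al);f=np.radians(phi)
    E=np.array([-136+30*np.sin(a)+130*np.cos(a),48+130*np.sin(a)])
    T=E-d*np.array([np.cos(f),np.sin(f)])+h*np.array([np.sin(f),-np.cos(f)])
    f=np.radians(phi); B=T+70*np.array([np.cos(f),np.sin(f)])+38*np.array([np.sin(f),-np.cos(f)])
    return T,B
E
python3 - <<'E'
from h import *
for a,f in ((0,68),(3,66),(6,63),(9,60),(12,57),(20,52),(30,48),(40,45)):
    print(a,f,*Tpose(a,f))
w=[]
for a,f in ((3,66),(6,63),(9,60),(12,57)):
    T,_=Tpose(a,f); w.append((wf(*T),ori(f),3))
T,_=Tpose(0,68)
rows(w,(wf(*T),ori(68)))
E
```

```text
0 68 [-2.70320169 34.80412485] [58.75224632 85.47194412]
3 66 [-1.77382121 41.50078113] [61.4124712  89.99297073]
6 63 [-1.44214301 48.15570446] [64.19543989 93.27452216]
9 60 [-1.47927854 54.81020101] [66.4296868  96.43197928]
12 57 [-1.88512602 61.44603128] [68.10908801 99.4566877 ]
20 52 [-4.0475452  78.86920854] [ 68.99316671 110.63482523]
30 48 [-9.83197557 99.47236207] [ 65.24667024 126.06553681]
40 45 [-19.25191445 118.12736042] [ 57.11561792 140.75477741]
[[[0.0,-0.5,-2.2],[0.012,0.0,0.0]],[[0.0,-0.6,-2.2],[0.011,0.0,0.0]],[[0.0,-0.6,-2.1],[0.012,0.0,0.0]],[[0.0,-0.8,-2.1],[0.017,0.0,0.0]],[[0.0,-0.9,-2.1],[0.018,0.0,0.0]],[[0.0,-0.8,-2.0],[0.017,0.0,0.0]],[[0.0,-1.1,-2.0],[0.018,0.0,0.0]],[[0.0,-1.0,-1.9],[0.017,0.0,0.0]],[[0.0,-1.1,-2.0],[0.018,0.0,0.0]],[[0.0,-1.2,-1.8],[0.017,0.0,0.0]],[[0.0,-1.3,-1.8],[0.018,0.0,0.0]],[[0.0,-1.3,-1.8],[0.017,0.0,0.0]]] 12
```

Request:
{"op": "step_arm", "data": {"plan": [[[0.0, -0.5, -2.2], [0.012, 0.0, 0.0]], [[0.0, -0.6, -2.2], [0.011, 0.0, 0.0]], [[0.0, -0.6, -2.1], [0.012, 0.0, 0.0]], [[0.0, -0.8, -2.1], [0.017, 0.0, 0.0]], [[0.0, -0.9, -2.1], [0.018, 0.0, 0.0]], [[0.0, -0.8, -2.0], [0.017, 0.0, 0.0]], [[0, 0, 0], [0, 0, 0]]]}}

```text
time: 7.18
ee_pos: [0.5023, 0.1696, 0.0488]
tcp_rot: [0.971, -0.059, 0.013, -0.232]
contact_force: [-1.7, -5.6, -1.5]
finger_gap: 0.005
```

```bash
python3 - <<'E'
from h import *
st()
c=capture("scene"); crop(c,215,120,375,270,5,"s5.png")
E
```

```text
t 7.17 U -1.7 V -0.1 Z 48.8 phi 63.1 zv -0.000 xz -0.001 F uvz [ 5.7 -1.  -1.5] gap 0.01 j [0.45, 0.59, -0.75, 2.11, -0.14, 0.43, -0.19]
```

View pics/s5.png

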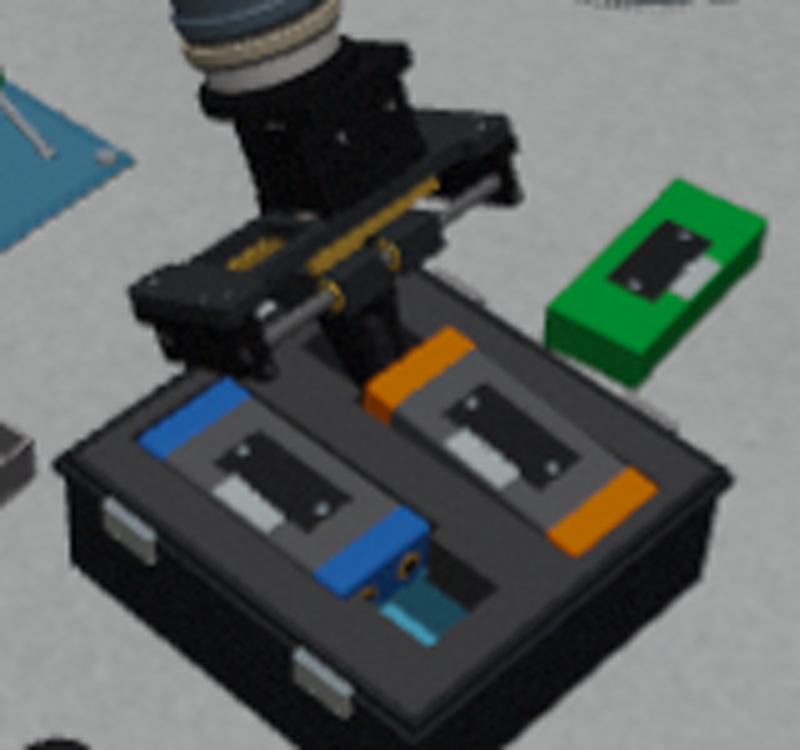

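The well end is rising, with the far orange end still down in the cutout (s5, about (605,515)). I'll keep levering.

Request:
{"op": "step_arm", "data": {"plan": [[[0.0, -1.1, -2.0], [0.018, 0.0, 0.0]], [[0.0, -1.0, -1.9], [0.017, 0.0, 0.0]], [[0.0, -1.1, -2.0], [0.018, 0.0, 0.0]], [[0.0, -1.2, -1.8], [0.017, 0.0, 0.0]], [[0.0, -1.3, -1.8], [0.018, 0.0, 0.0]], [[0.0, -1.3, -1.8], [0.017, 0.0, 0.0]]]}}

```text
time: 7.98
ee_pos: [0.5026, 0.1702, 0.0621]
tcp_rot: [0.957, -0.058, 0.017, -0.283]
contact_force: [-0.9, -6.4, -1.6]
finger_gap: 0.005
```

```bash
python3 - <<'E'
from h import *
st()
ee=sense(); c=capture("wrist"); cv2.imwrite("pics/w6.png",c["image"])
c=capture("scene"); crop(c,215,120,375,270,5,"s6.png")
w=[]
for a,f,n in ((20,52,6),(30,48,6),(38,45,5)):
    T,_=Tpose(a,f); w.append((wf(*T),ori(f),n))
T,_=Tpose(12,57)
rows(w,(wf(*T),ori(57)))
E
```

```text
t 7.97 U -2.4 V 0.1 Z 62.1 phi 57.1 zv 0.000 xz -0.001 F uvz [ 6.4 -0.1 -1.6] gap 0.00 j [0.59, 0.64, -0.87, 2.12, -0.19, 0.42, -0.09]
[[[0.0,-1.9,-2.2],[0.015,0.0,0.0]],[[0.0,-1.9,-2.2],[0.014,0.0,0.0]],[[0.0,-2.0,-2.2],[0.015,0.0,0.0]],[[0.0,-1.9,-2.2],[0.014,0.0,0.0]],[[0.0,-2.0,-2.1],[0.015,0.0,0.0]],[[0.0,-2.1,-2.1],[0.014,0.0,0.0]],[[0.0,-2.9,-2.1],[0.012,0.0,0.0]],[[0.0,-2.9,-2.1],[0.012,0.0,0.0]],[[0.0,-2.9,-2.0],[0.011,0.0,0.0]],[[0.0,-2.9,-2.1],[0.012,0.0,0.0]],[[0.0,-3.0,-1.9],[0.011,0.0,0.0]],[[0.0,-3.0,-2.0],[0.012,0.0,0.0]],[[0.0,-3.1,-1.2],[0.011,0.0,0.0]],[[0.0,-3.1,-1.3],[0.01,0.0,0.0]],[[0.0,-3.2,-1.2],[0.01,0.0,0.0]],[[0.0,-3.1,-1.1],[0.011,0.0,0.0]],[[0.0,-3.2,-1.2],[0.01,0.0,0.0]]] 17
```

View pics/s6.png

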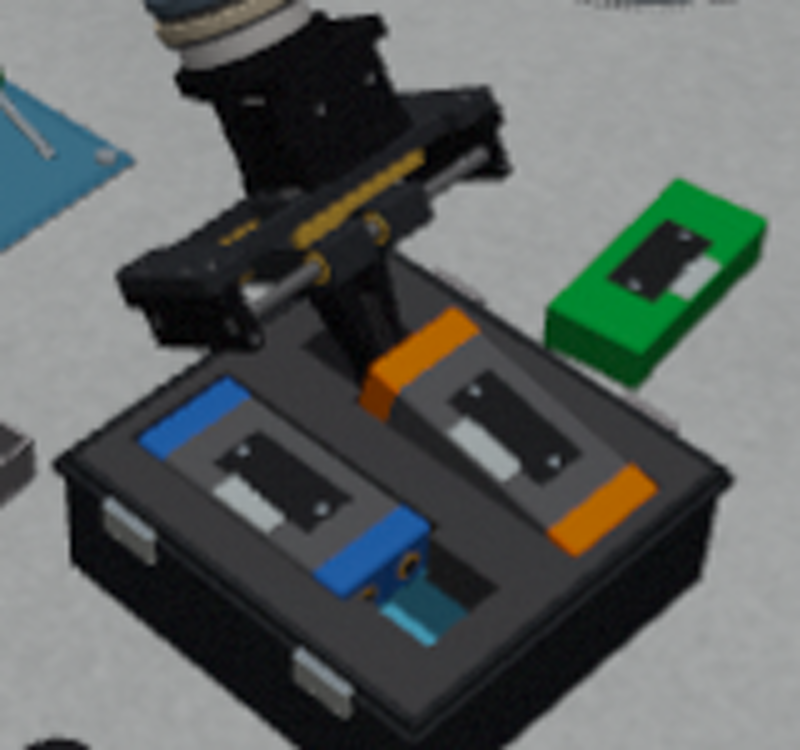

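View pics/w6.png

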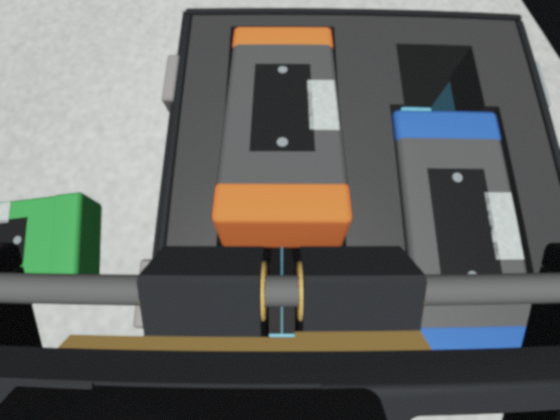

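Request:
{"op": "step_arm", "data": {"plan": [[[0.0, -1.9, -2.2], [0.015, 0.0, 0.0]], [[0.0, -1.9, -2.2], [0.014, 0.0, 0.0]], [[0.0, -2.0, -2.2], [0.015, 0.0, 0.0]], [[0.0, -1.9, -2.2], [0.014, 0.0, 0.0]], [[0.0, -2.0, -2.1], [0.015, 0.0, 0.0]], [[0.0, -2.1, -2.1], [0.014, 0.0, 0.0]], [[0.0, -2.9, -2.1], [0.012, 0.0, 0.0]], [[0.0, -2.9, -2.1], [0.012, 0.0, 0.0]], [[0.0, -2.9, -2.0], [0.011, 0.0, 0.0]], [[0.0, -2.9, -2.1], [0.012, 0.0, 0.0]], [[0.0, -3.0, -1.9], [0.011, 0.0, 0.0]], [[0.0, -3.0, -2.0], [0.012, 0.0, 0.0]]]}}

```text
time: 9.57
ee_pos: [0.5039, 0.1794, 0.101]
tcp_rot: [0.932, -0.056, 0.022, -0.357]
contact_force: [-0.8, -4.1, 0.0]
finger_gap: 0.007
```

```bash
python3 - <<'E'
from h import *
st()
c=capture("scene"); crop(c,215,100,375,250,5,"s7.png")
E
```

```text
t 9.57 U -11.7 V 0.3 Z 101.0 phi 48.0 zv 0.001 xz 0.000 F uvz [ 4.1 -0.4  0. ] gap 0.01 j [0.77, 0.71, -1.05, 2.12, -0.26, 0.45, 0.01]
```

View pics/s7.png

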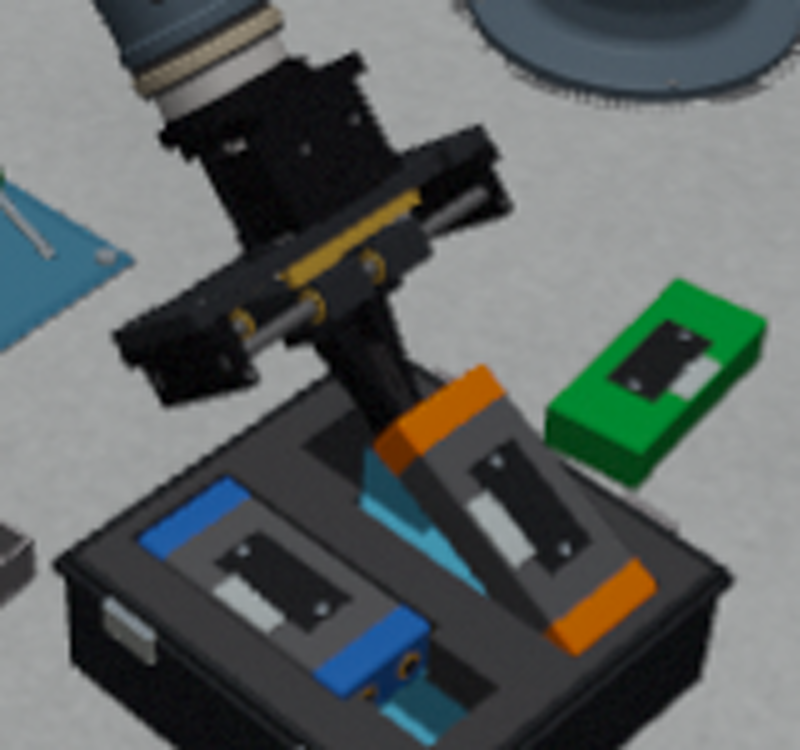

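```bash
cat >> h.py <<'E'
def Tip(al,phi,d,h=8):
    a=np.radians(al);f=np.radians(phi)
    E=np.array([-136+30*np.sin(a)+130*np.cos(a),48+130*np.sin(a)])
    return E-d*np.array([np.cos(a),np.sin(a)])+h*np.array([np.sin(f),-np.cos(f)])
E
python3 - <<'E'
from h import *
w=[]
for a,f,n in ((38,48,4),(46,47,4)):
    T,_=Tpose(a,f); w.append((wf(*T),ori(f),n))
for a,f,d,n in ((54,46,14,4),(62,45,18,4),):
    T=Tip(a,f,d); w.append((wf(*T),ori(f),n)); print(T)
T,_=Tpose(30,48)
rows(w,(wf(*T),ori(48)))
E
```

```text
[-37.7916825  136.28870438]
[-51.27390293 141.23327615]
[[[0.0,-3.8,-1.7],[0.0,0.0,0.0]],[[0.0,-3.7,-1.7],[0.0,0.0,0.0]],[[0.0,-3.8,-1.6],[0.0,0.0,0.0]],[[0.0,-3.7,-1.7],[0.0,0.0,0.0]],[[0.0,-4.0,-1.0],[0.004,0.0,0.0]],[[0.0,-4.0,-0.9],[0.005,0.0,0.0]],[[0.0,-4.0,-0.9],[0.004,0.0,0.0]],[[0.0,-4.0,-0.9],[0.004,0.0,0.0]],[[0.0,-3.6,0.5],[0.005,0.0,0.0]],[[0.0,-3.6,0.5],[0.004,0.0,0.0]],[[0.0,-3.6,0.6],[0.005,0.0,0.0]],[[0.0,-3.6,0.6],[0.004,0.0,0.0]],[[0.0,-3.3,1.4],[0.004,0.0,0.0]],[[0.0,-3.2,1.5],[0.005,0.0,0.0]],[[0.0,-3.3,1.5],[0.004,0.0,0.0]],[[0.0,-3.3,1.5],[0.004,0.0,0.0]]] 16
```

Request:
{"op": "step_arm", "data": {"plan": [[[0.0, -3.8, -1.7], [0.0, 0.0, 0.0]], [[0.0, -3.7, -1.7], [0.0, 0.0, 0.0]], [[0.0, -3.8, -1.6], [0.0, 0.0, 0.0]], [[0.0, -3.7, -1.7], [0.0, 0.0, 0.0]], [[0.0, -4.0, -1.0], [0.004, 0.0, 0.0]], [[0.0, -4.0, -0.9], [0.005, 0.0, 0.0]], [[0.0, -4.0, -0.9], [0.004, 0.0, 0.0]], [[0.0, -4.0, -0.9], [0.004, 0.0, 0.0]]]}}

```text
time: 10.62
ee_pos: [0.5055, 0.1954, 0.1294]
tcp_rot: [0.929, -0.056, 0.022, -0.365]
contact_force: [0.4, -2.4, -0.2]
finger_gap: 0.005
```

```bash
python3 - <<'E'
from h import *
st()
c=capture("scene"); crop(c,215,100,375,250,5,"s8.png")
E
```

```text
t 10.62 U -27.7 V -0.0 Z 129.4 phi 47.1 zv 0.000 xz -0.001 F uvz [ 2.3  0.7 -0.2] gap 0.01 j [0.77, 0.68, -1.09, 2.1, -0.29, 0.48, -0.01]
```

View pics/s8.png

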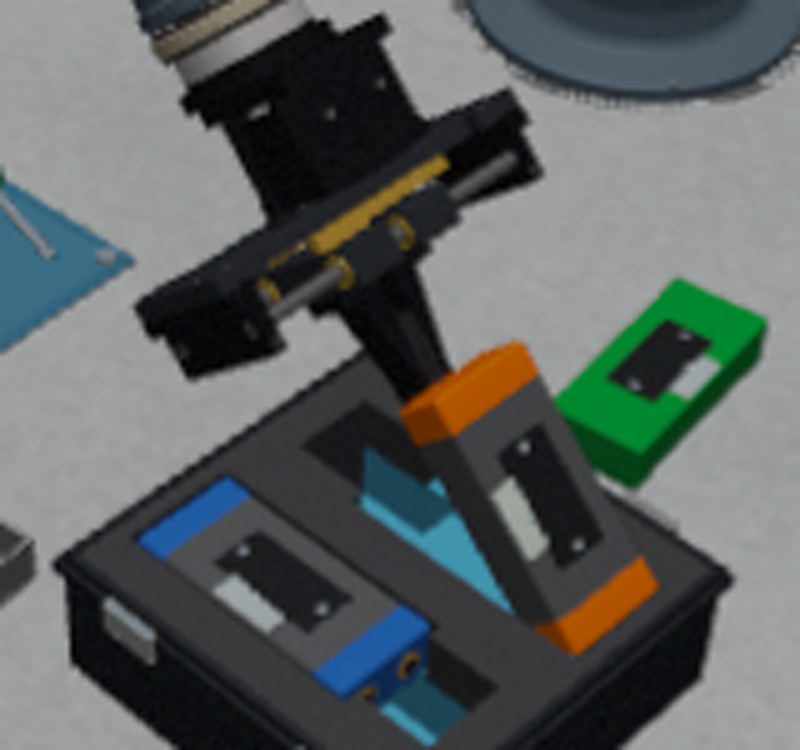

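```bash
python3 - <<'E'
from h import *
w=[]
for a,f,d,n in ((54,46,14,4),(62,45,18,4),(70,43,24,4),(78,41,30,4)):
    T=Tip(a,f,d); w.append((wf(*T),ori(f),n)); print(T)
T,_=Tpose(46,47)
rows(w,(wf(*T),ori(47)))
E
```

```text
[-37.7916825  136.28870438]
[-51.27390293 141.23327615]
[-66.0990993  141.75658819]
[-80.61593066 139.77708343]
[[[0.0,-3.6,0.5],[0.004,0.0,0.0]],[[0.0,-3.6,0.6],[0.005,0.0,0.0]],[[0.0,-3.6,0.6],[0.004,0.0,0.0]],[[0.0,-3.6,0.5],[0.004,0.0,0.0]],[[0.0,-3.3,1.5],[0.005,0.0,0.0]],[[0.0,-3.3,1.5],[0.004,0.0,0.0]],[[0.0,-3.3,1.4],[0.005,0.0,0.0]],[[0.0,-3.2,1.5],[0.004,0.0,0.0]],[[0.0,-2.7,2.6],[0.009,0.0,0.0]],[[0.0,-2.7,2.5],[0.008,0.0,0.0]],[[0.0,-2.7,2.6],[0.009,0.0,0.0]],[[0.0,-2.6,2.6],[0.009,0.0,0.0]],[[0.0,-2.2,3.0],[0.009,0.0,0.0]],[[0.0,-2.0,3.0],[0.008,0.0,0.0]],[[0.0,-2.1,3.0],[0.009,0.0,0.0]],[[0.0,-2.0,3.1],[0.009,0.0,0.0]]] 16
```

Request:
{"op": "step_arm", "data": {"plan": [[[0.0, -3.6, 0.5], [0.004, 0.0, 0.0]], [[0.0, -3.6, 0.6], [0.005, 0.0, 0.0]], [[0.0, -3.6, 0.6], [0.004, 0.0, 0.0]], [[0.0, -3.6, 0.5], [0.004, 0.0, 0.0]], [[0.0, -3.3, 1.5], [0.005, 0.0, 0.0]], [[0.0, -3.3, 1.5], [0.004, 0.0, 0.0]], [[0.0, -3.3, 1.4], [0.005, 0.0, 0.0]], [[0.0, -3.2, 1.5], [0.004, 0.0, 0.0]], [[0.0, -2.7, 2.6], [0.009, 0.0, 0.0]], [[0.0, -2.7, 2.5], [0.008, 0.0, 0.0]], [[0.0, -2.7, 2.6], [0.009, 0.0, 0.0]], [[0.0, -2.6, 2.6], [0.009, 0.0, 0.0]]]}}

```text
time: 12.18
ee_pos: [0.5103, 0.2355, 0.1428]
tcp_rot: [0.916, -0.055, 0.024, -0.398]
contact_force: [0.9, -2.4, 0.7]
finger_gap: 0.008
```

```bash
python3 - <<'E'
from h import *
st()
c=capture("scene"); crop(c,215,100,375,250,5,"s9.png")
E
```

```text
t 12.18 U -68.1 V 0.0 Z 142.8 phi 43.0 zv 0.000 xz -0.001 F uvz [2.3 1.2 0.7] gap 0.01 j [0.75, 0.72, -1.14, 2.1, -0.33, 0.43, -0.01]
```

View pics/s9.png

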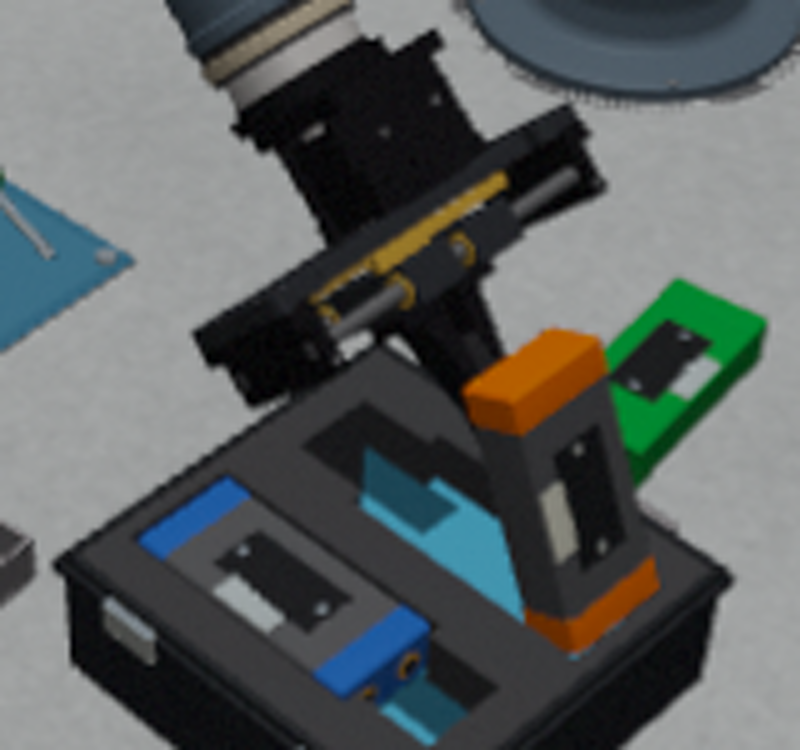

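```bash
python3 - <<'E'
from h import *
w=[]
for a,f,d,n in ((78,42,30,4),(87,42,36,6)):
    T=Tip(a,f,d); w.append((wf(*T),ori(f),n)); print(T)
T=Tip(70,43,24)
rows(w,(wf(*T),ori(43)))
E
```

```text
[-80.51135805 139.86960147]
[-95.76848922 135.92601766]
[[[0.0,-2.1,3.0],[0.004,0.0,0.0]],[[0.0,-2.1,2.9],[0.005,0.0,0.0]],[[0.0,-2.1,3.0],[0.004,0.0,0.0]],[[0.0,-2.1,3.0],[0.004,0.0,0.0]],[[0.0,-1.2,2.3],[0.0,0.0,0.0]],[[0.0,-1.2,2.3],[0.0,0.0,0.0]],[[0.0,-1.2,2.4],[0.0,0.0,0.0]],[[0.0,-1.2,2.3],[0.0,0.0,0.0]],[[0.0,-1.2,2.3],[0.0,0.0,0.0]],[[0.0,-1.3,2.4],[0.0,0.0,0.0]]] 10
```

Request:
{"op": "step_arm", "data": {"plan": [[[0.0, -2.1, 3.0], [0.004, 0.0, 0.0]], [[0.0, -2.1, 2.9], [0.005, 0.0, 0.0]], [[0.0, -2.1, 3.0], [0.004, 0.0, 0.0]], [[0.0, -2.1, 3.0], [0.004, 0.0, 0.0]], [[0.0, -1.2, 2.3], [0.0, 0.0, 0.0]], [[0.0, -1.2, 2.3], [0.0, 0.0, 0.0]], [[0.0, -1.2, 2.4], [0.0, 0.0, 0.0]], [[0.0, -1.2, 2.3], [0.0, 0.0, 0.0]], [[0.0, -1.2, 2.3], [0.0, 0.0, 0.0]]]}}

```text
time: 13.35
ee_pos: [0.5136, 0.2623, 0.1376]
tcp_rot: [0.912, -0.055, 0.024, -0.405]
contact_force: [-0.4, -1.9, 1.1]
finger_gap: 0.009
```

```bash
python3 - <<'E'
from h import *
st()
c=capture("scene"); crop(c,215,100,375,250,5,"s10.png")
c=capture("wrist"); cv2.imwrite("pics/w10.png",c["image"])
E
```

```text
t 13.35 U -95.1 V 0.1 Z 137.6 phi 42.1 zv 0.000 xz -0.000 F uvz [ 2.  -0.1  1.1] gap 0.01 j [0.69, 0.74, -1.13, 2.09, -0.34, 0.38, -0.02]
```

View pics/s10.png

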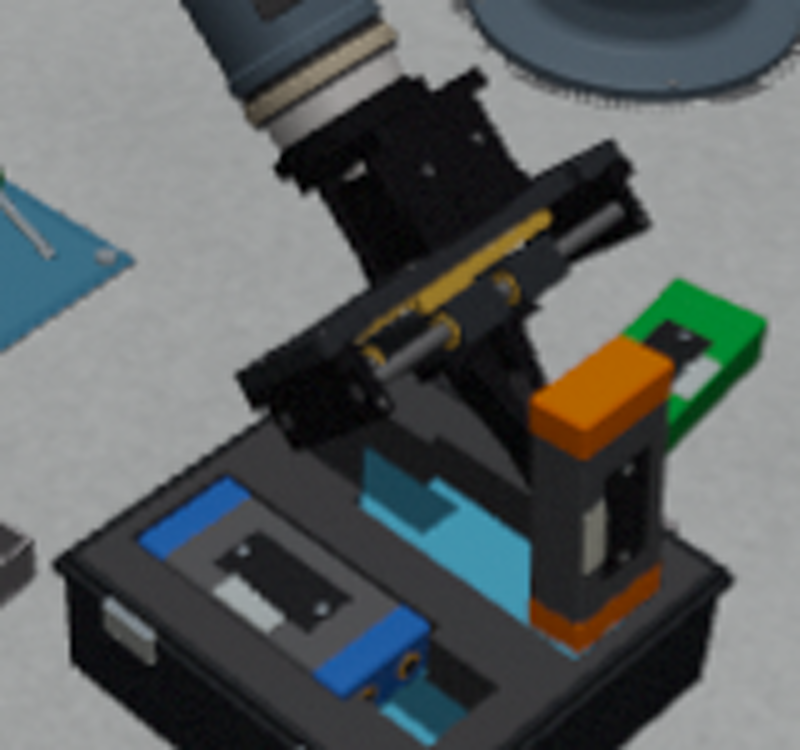

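View pics/w10.png

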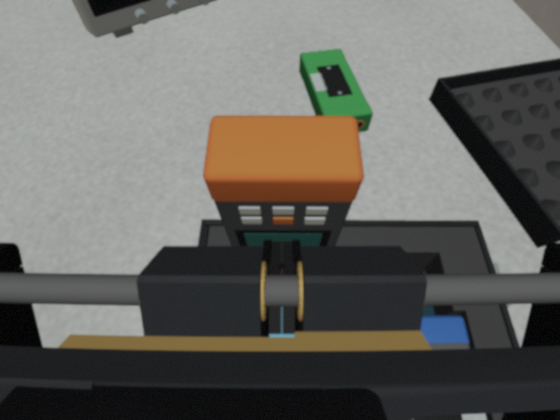

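The meter is nearly upright, display towards the well (w10: keys at (285,213)). I'll give it a last nudge, back off along the tool axis, then open.

Request:
{"op": "step_arm", "data": {"plan": [[[0, -1.2, 1.6], [0, 0, 0]], [[0, -1.2, 1.6], [0, 0, 0]], [[0, 0, 0], [0, 0, 0]], [[0, 0, -4], [0, 0, 0]], [[0, 2, -9], [0, 0, 0]], [[0, 2, -13], [0, 0, 0]], [[0, 0, -15], [0, 0, 0]], [[0, 0, -10], [0, 0, 0]], [[0, 0, 0], [0, 0, 0]]]}}

```text
time: 14.58
ee_pos: [0.51, 0.2249, 0.1691]
tcp_rot: [0.912, -0.055, 0.025, -0.405]
contact_force: [-0.8, -1.3, -0.3]
finger_gap: 0.006
```

Request:
{"op": "step_arm", "data": {"plan": [[[0, 0, 0], [0.01, 0, 0]], [[0, 0, 0], [0.01, 0, 0]], [[0, 0, 0], [0.01, 0, 0]], [[0, 0, 0], [0.01, 0, 0]], [[0, 0, 0], [0, 0, 0]]], "jaw": 0}}

```text
time: 15.2
ee_pos: [0.5091, 0.2258, 0.1682]
tcp_rot: [0.904, -0.055, 0.025, -0.424]
contact_force: [-0.9, -0.8, -0.3]
finger_gap: 0.484
```

```bash
python3 - <<'E'
from h import *
st()
c=capture("scene"); crop(c,215,100,375,250,5,"s11.png")
c=capture("wrist"); cv2.imwrite("pics/w11.png",c["image"])
E
```

```text
t 15.20 U -58.3 V -0.0 Z 168.2 phi 39.8 zv -0.000 xz -0.001 F uvz [ 0.9 -0.8 -0.3] gap 0.48 j [0.83, 0.73, -1.2, 2.09, -0.35, 0.47, 0.02]
```

View pics/s11.png

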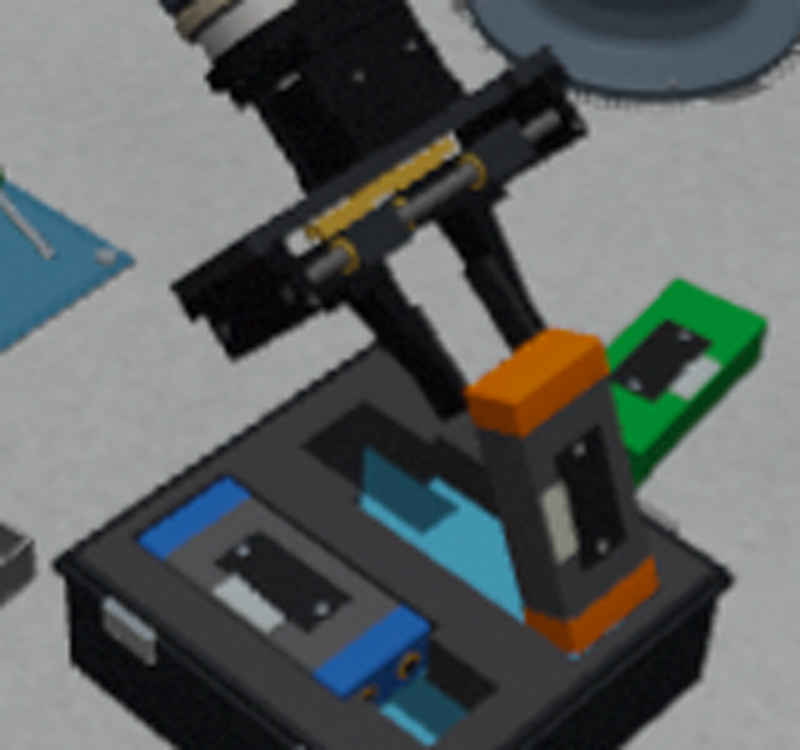

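View pics/w11.png

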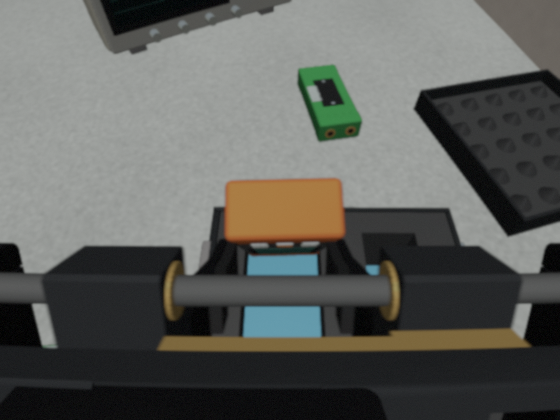

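Request:
{"op": "step_arm", "data": {"plan": [[[0, 0, 0], [0, 0, 0]]], "jaw": 0.55}}

```text
time: 15.42
ee_pos: [0.5093, 0.2261, 0.1688]
tcp_rot: [0.904, -0.054, 0.025, -0.423]
contact_force: [-0.3, 0.6, 0.1]
finger_gap: 0.593
```

```bash
python3 - <<'E'
from h import *
st()
c=capture("scene"); crop(c,215,100,375,250,5,"s12.png")
c=capture("wrist"); cv2.imwrite("pics/w12.png",c["image"])
E
```

```text
t 15.43 U -58.6 V 0.2 Z 168.8 phi 39.8 zv 0.001 xz -0.000 F uvz [-0.6 -0.4  0.1] gap 0.59 j [0.83, 0.73, -1.21, 2.09, -0.35, 0.47, 0.02]
```

View pics/s12.png

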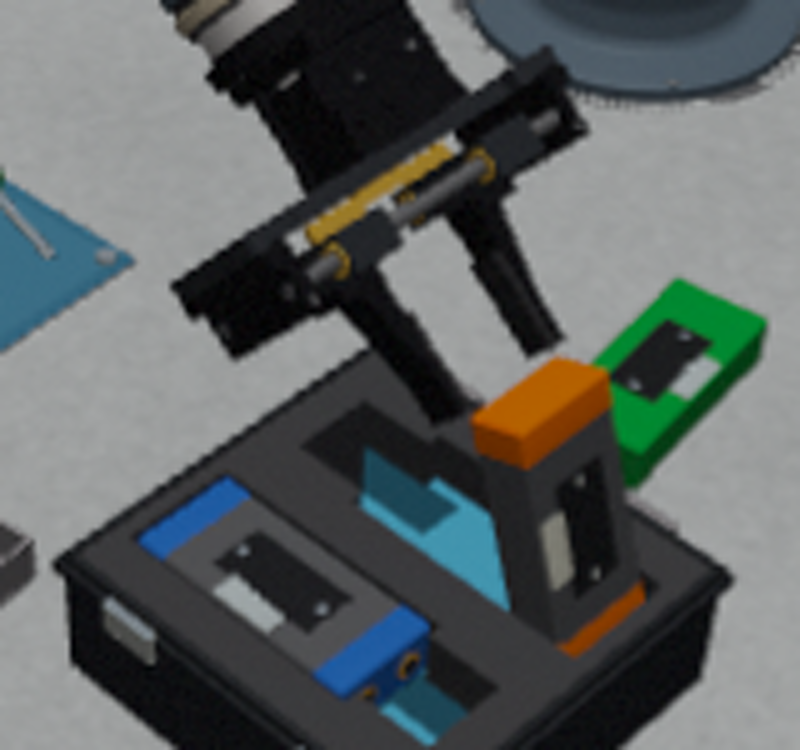

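View pics/w12.png

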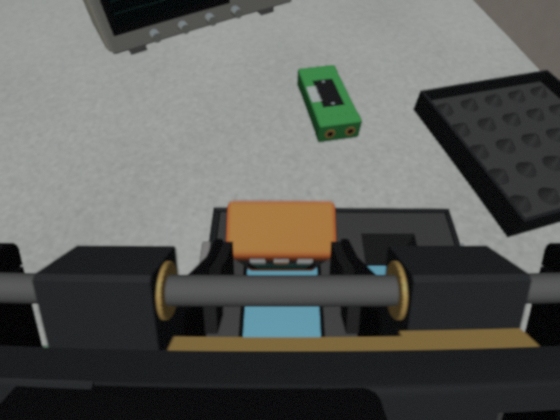

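```bash
python3 - <<'E'
from h import *
st()
c=capture("scene"); crop(c,300,155,355,235,10,"s13.png")
E
```

```text
t 15.53 U -58.6 V 0.3 Z 168.8 phi 39.8 zv 0.001 xz 0.000 F uvz [0.5 0.4 1.6] gap 0.54 j [0.83, 0.73, -1.21, 2.09, -0.35, 0.47, 0.02]
```

View pics/s13.png

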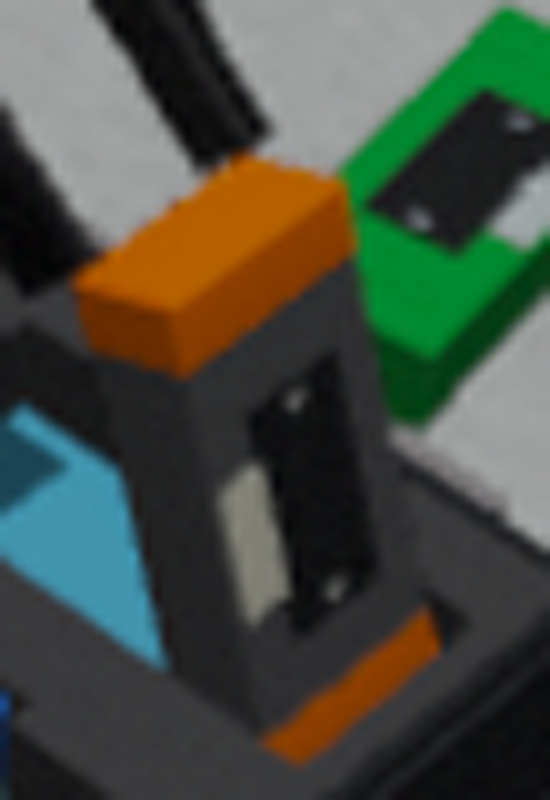

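```bash
cat > fit.py <<'E'
from h import *
from scipy.optimize import least_squares
def corners(U,Z,al,V0,yaw=0):
    # E=(U,Z) display-side top edge; returns L,B,R,F
    a=np.radians(al); n=np.array([-np.sin(a),np.cos(a)]) # toward back face
    out=[]
    for t,vv in ((0,29),(0,-29),(30,-29),(30,29)):
        p=np.array([U,Z])+t*n; y=np.radians(yaw)
        uu=p[0]; out.append(wf(uu-np.sin(y)*vv,p[1],V0+np.cos(y)*vv))
    # lower points on back face edge: at foam? far end corners
    return np.array(out)
def fit(c,px):
    f=lambda q:(proj(c,corners(*q))-px).ravel()
    r=least_squares(f,[-80,170,75,0]); return r
E
python3 - <<'E'
from fit import *
c=capture("scene")
px=np.array([(78,285),(240,155),(348,185),(182,312)])/10+[300,155]-.45
r=fit(c,px); print(r.x.round(1),r.fun.round(2)); st()
a=np.radians(r.x[2]); print("far bottom display corner",r.x[0]-130*np.cos(a),r.x[1]-130*np.sin(a))
E
```

```text
[-44.  141.9  70.6 -24. ] [-0.1  -0.38  0.62  0.28 -0.07  0.07 -0.43  0.03]
t 15.62 U -58.4 V 0.4 Z 168.7 phi 39.8 zv 0.001 xz 0.000 F uvz [ 0.3 -1.  -0.2] gap 0.48 j [0.83, 0.73, -1.2, 2.09, -0.35, 0.47, 0.02]
far bottom display corner -87.03628148091022 19.26104864287666
```

```bash
python3 - <<'E'
from fit import *
c=capture("scene"); crop(c,300,155,355,235,10,"s14.png")
t=capture("top"); crop(t,200,160,310,265,7,"t14.png")
px=np.array([(78,285),(240,155),(348,185),(182,312)])/10+[300,155]-.45
r=least_squares(lambda q:(proj(c,corners(q[0],q[1],q[2],0))-px).ravel(),[-80,170,75]); print(r.x.round(1),r.fun.round(2)); st()
a=np.radians(r.x[2]); print("far bottom display corner",r.x[0]-130*np.cos(a),r.x[1]-130*np.sin(a))
E
```

```text
[-61.3 169.   69.8] [-0.6  -0.1   0.76  0.09  0.42 -0.2  -0.59  0.24]
t 15.72 U -58.4 V 0.6 Z 168.7 phi 39.8 zv 0.001 xz 0.000 F uvz [0.5 0.9 0.7] gap 0.46 j [0.83, 0.73, -1.2, 2.09, -0.35, 0.47, 0.02]
far bottom display corner -106.24487570530468 46.980355331304764
```

View pics/t14.png

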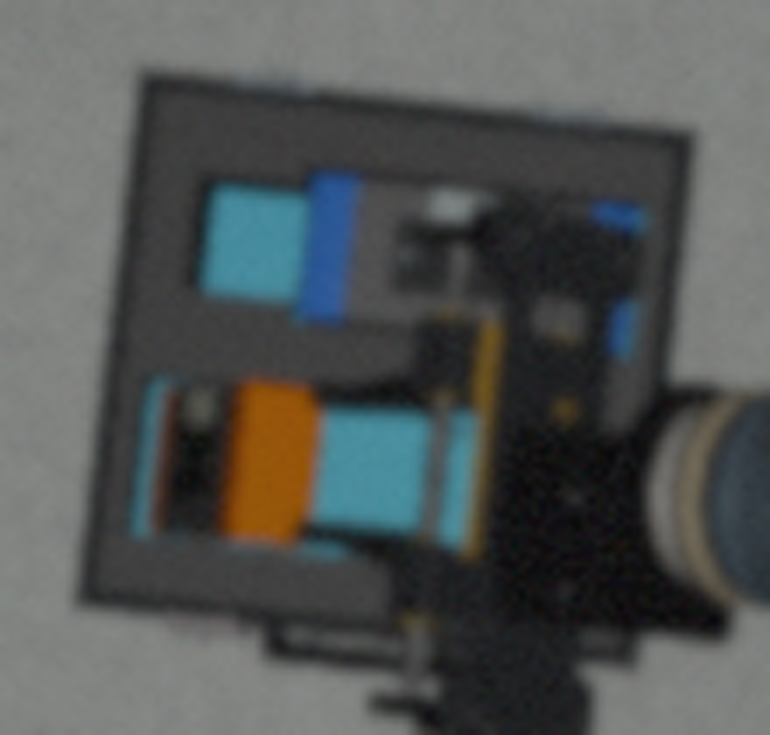

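View pics/s14.png

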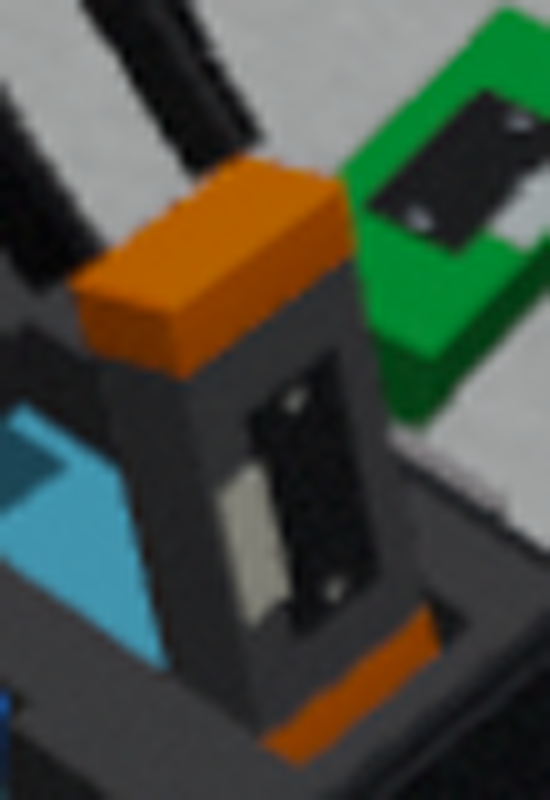

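The meter now leans on the fingertips at about 70°, with its lower end down on the cutout floor. It had been riding up the far wall before. I'll push it upright again from lower down.

```bash
python3 - <<'E'
from h import *
o=ori(39.8)
T0=np.array([-58.4,168.7]); w=[(wf(-65,150),o,4)]
import math
# tip contact point: rotate about toe (-106,48)
for al,n in ((76,2),(82,3),(88,3),(91,2)):
    a=math.radians(al)
    # underside point dist 105 along from toe
    P=np.array([-106,48])+105*np.array([math.cos(a),math.sin(a)]); P70=np.array([-106,48])+105*np.array([math.cos(math.radians(70)),math.sin(math.radians(70))])
    T=np.array([-65,150])+P-P70; w.append((wf(*T),o,n)); print(al,T)
w.append((wf(*T),o,2))
rows(w,(wf(*T0),o))
E
```

```text
76 [-75.51031601 153.21332608]
82 [-86.29893945 155.31042204]
88 [-97.2476679  156.26831165]
91 [-102.74461773  156.31628281]
[[[0.0,2.5,4.3],[0.0,0.0,0.0]],[[0.0,2.6,4.2],[0.0,0.0,0.0]],[[0.0,2.5,4.3],[0.0,0.0,0.0]],[[0.0,2.5,4.2],[0.0,0.0,0.0]],[[0.0,-4.6,3.0],[0.0,0.0,0.0]],[[0.0,-4.6,3.1],[0.0,0.0,0.0]],[[0.0,-2.8,2.3],[0.0,0.0,0.0]],[[0.0,-2.8,2.3],[0.0,0.0,0.0]],[[0.0,-2.9,2.3],[0.0,0.0,0.0]],[[0.0,-2.6,2.6],[0.0,0.0,0.0]],[[0.0,-2.5,2.6],[0.0,0.0,0.0]],[[0.0,-2.6,2.6],[0.0,0.0,0.0]],[[0.0,-1.8,2.1],[0.0,0.0,0.0]],[[0.0,-1.8,2.1],[0.0,0.0,0.0]],[[0.0,0.0,0.0],[0.0,0.0,0.0]],[[0.0,0.0,0.0],[0.0,0.0,0.0]]] 16
```

Request:
{"op": "step_arm", "data": {"plan": [[[0.0, 2.5, 4.3], [0.0, 0.0, 0.0]], [[0.0, 2.6, 4.2], [0.0, 0.0, 0.0]], [[0.0, 2.5, 4.3], [0.0, 0.0, 0.0]], [[0.0, 2.5, 4.2], [0.0, 0.0, 0.0]], [[0.0, -4.6, 3.0], [0.0, 0.0, 0.0]], [[0.0, -4.6, 3.1], [0.0, 0.0, 0.0]], [[0.0, -2.8, 2.3], [0.0, 0.0, 0.0]], [[0.0, -2.8, 2.3], [0.0, 0.0, 0.0]], [[0.0, -2.9, 2.3], [0.0, 0.0, 0.0]], [[0.0, -2.6, 2.6], [0.0, 0.0, 0.0]], [[0.0, -2.5, 2.6], [0.0, 0.0, 0.0]], [[0.0, -2.6, 2.6], [0.0, 0.0, 0.0]], [[0, 0, 0], [0, 0, 0]]]}}

```text
time: 17.35
ee_pos: [0.5137, 0.2647, 0.1561]
tcp_rot: [0.904, -0.054, 0.025, -0.423]
contact_force: [0.4, -1.2, 0.9]
finger_gap: 0.448
```

```bash
python3 - <<'E'
from h import *
st()
c=capture("scene"); crop(c,290,150,355,235,9,"s15.png")
E
```

```text
t 17.35 U -97.5 V -0.1 Z 156.1 phi 39.8 zv 0.000 xz -0.000 F uvz [1.1 0.6 0.9] gap 0.45 j [0.73, 0.75, -1.18, 2.09, -0.36, 0.39, -0.01]
```

View pics/s15.png

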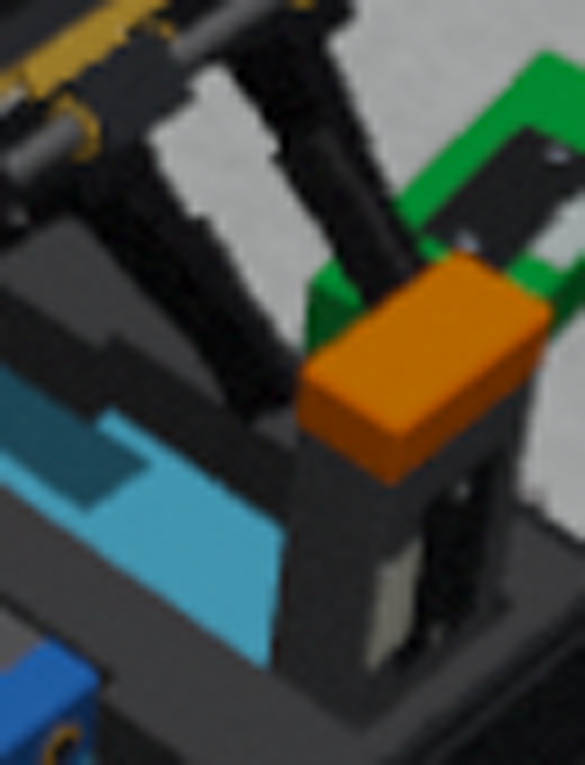

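```bash
python3 - <<'E'
from fit import *
c=capture("scene")
px=np.array([(300,378),(457,253),(551,310),(400,436)])/9+[290,150]-.45
r=least_squares(lambda q:(proj(c,corners(q[0],q[1],q[2],0))-px).ravel(),[-80,170,75]); print(r.x.round(1),r.fun.round(2)); st()
a=np.radians(r.x[2]); print("far bottom display corner",r.x[0]-130*np.cos(a),r.x[1]-130*np.sin(a))
E
```

```text
[-105.   174.8   86.2] [-0.26 -0.29 -0.17  0.26  0.55  0.16 -0.13 -0.11]
t 17.45 U -97.2 V 0.1 Z 156.0 phi 39.8 zv 0.000 xz -0.000 F uvz [-0.4 -0.9 -0.1] gap 0.45 j [0.73, 0.75, -1.18, 2.09, -0.36, 0.39, -0.01]
far bottom display corner -113.66649682303637 45.08237716073603
```

Request:
{"op": "step_arm", "data": {"plan": [[[0, 2, -2.4], [0, 0, 0]], [[0, 4, -4.8], [0, 0, 0]], [[0, 6.4, -7.7], [0, 0, 0]], [[0, 6.4, -7.7], [0, 0, 0]], [[0, 4, -4.8], [0, 0, 0]], [[0, 0, 0], [0, 0, 0]]]}}

```text
time: 18.2
ee_pos: [0.5099, 0.2282, 0.1559]
tcp_rot: [0.904, -0.055, 0.025, -0.423]
contact_force: [-0.6, 0.8, -0.9]
finger_gap: 0.448
```

```bash
python3 - <<'E'
from h import *
st()
c=capture("scene"); crop(c,290,150,355,235,9,"s16.png")
E
```

```text
t 18.20 U -60.8 V 0.4 Z 155.9 phi 39.8 zv 0.001 xz -0.001 F uvz [-0.7 -0.6 -0.9] gap 0.45 j [0.82, 0.75, -1.19, 2.1, -0.35, 0.44, 0.03]
```

View pics/s16.png

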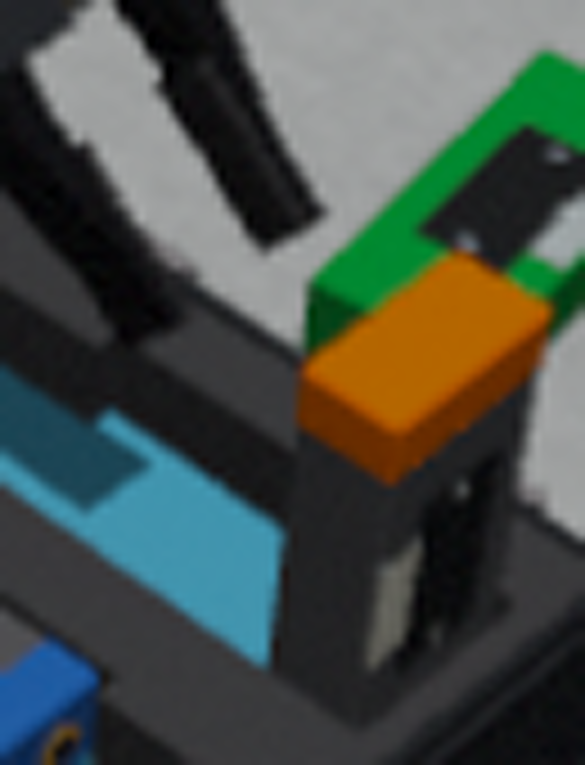

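```bash
python3 - <<'E'
from h import *
rows([(wf(-60.8,152),ori(36),4),(wf(-78,157),ori(36),3)],(wf(-60.8,155.9),ori(39.8)))
rows([(wf(-126.4,121.8),ori(36),9)],(wf(-78,157),ori(36)))
E
```

```text
[[[0.0,0.7,0.6],[0.017,0.0,0.0]],[[0.0,0.8,0.6],[0.016,0.0,0.0]],[[0.0,0.8,0.6],[0.017,0.0,0.0]],[[0.0,0.8,0.6],[0.016,0.0,0.0]],[[0.0,-4.8,3.7],[0.0,0.0,0.0]],[[0.0,-4.7,3.6],[0.0,0.0,0.0]],[[0.0,-4.7,3.7],[0.0,0.0,0.0]]] 7
[[[0.0,0.0,6.6],[0.0,0.0,0.0]],[[0.0,0.0,6.7],[0.0,0.0,0.0]],[[0.0,0.0,6.6],[0.0,0.0,0.0]],[[0.0,0.0,6.7],[0.0,0.0,0.0]],[[0.0,0.0,6.6],[0.0,0.0,0.0]],[[0.0,0.0,6.7],[0.0,0.0,0.0]],[[0.0,0.0,6.6],[0.0,0.0,0.0]],[[0.0,0.0,6.7],[0.0,0.0,0.0]],[[0.0,0.0,6.6],[0.0,0.0,0.0]]] 9
```

Request:
{"op": "step_arm", "data": {"plan": [[[0.0, 0.7, 0.6], [0.017, 0.0, 0.0]], [[0.0, 0.8, 0.6], [0.016, 0.0, 0.0]], [[0.0, 0.8, 0.6], [0.017, 0.0, 0.0]], [[0.0, 0.8, 0.6], [0.016, 0.0, 0.0]], [[0.0, -4.8, 3.7], [0.0, 0.0, 0.0]], [[0.0, -4.7, 3.6], [0.0, 0.0, 0.0]], [[0.0, -4.7, 3.7], [0.0, 0.0, 0.0]], [[0, 0, 0], [0, 0, 0]]], "jaw": 0}}

```text
time: 19.25
ee_pos: [0.5114, 0.2469, 0.1576]
tcp_rot: [0.89, -0.053, 0.027, -0.453]
contact_force: [-0.1, -0.2, 0.1]
finger_gap: 1.003
```

```bash
python3 - <<'E'
from h import *
st()
c=capture("wrist"); cv2.imwrite("pics/w17.png",c["image"])
E
```

```text
t 19.25 U -79.6 V -0.2 Z 157.6 phi 36.0 zv -0.000 xz 0.001 F uvz [ 0.2 -0.1  0.1] gap 1.00 j [0.82, 0.82, -1.23, 2.11, -0.36, 0.4, 0.06]
```

View pics/w17.png

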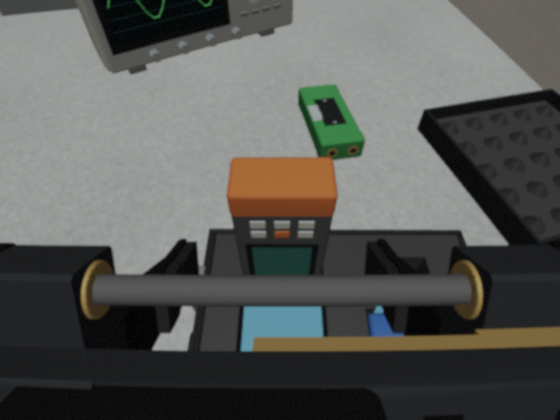

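Wrist view: the meter stands centred, at column 282, between the open fingers at columns 180 and 385. I'll advance.

Request:
{"op": "step_arm", "data": {"plan": [[[0.0, 0.0, 6.6], [0.0, 0.0, 0.0]], [[0.0, 0.0, 6.7], [0.0, 0.0, 0.0]], [[0.0, 0.0, 6.6], [0.0, 0.0, 0.0]], [[0.0, 0.0, 6.7], [0.0, 0.0, 0.0]], [[0.0, 0.0, 6.6], [0.0, 0.0, 0.0]], [[0.0, 0.0, 6.7], [0.0, 0.0, 0.0]], [[0.0, 0.0, 6.6], [0.0, 0.0, 0.0]], [[0.0, 0.0, 6.7], [0.0, 0.0, 0.0]], [[0.0, 0.0, 6.6], [0.0, 0.0, 0.0]], [[0, 0, 0], [0, 0, 0]]]}}

```text
time: 20.55
ee_pos: [0.5171, 0.2946, 0.1218]
tcp_rot: [0.889, -0.053, 0.027, -0.453]
contact_force: [0.5, -1.4, -0.4]
finger_gap: 1.001
```

```bash
python3 - <<'E'
from h import *
st()
c=capture("wrist"); cv2.imwrite("pics/w18.png",c["image"])
c=capture("scene"); crop(c,290,130,370,235,7,"s18.png")
E
```

```text
t 20.55 U -127.6 V -0.3 Z 121.8 phi 36.0 zv -0.000 xz -0.001 F uvz [ 1.4  0.6 -0.4] gap 1.00 j [0.68, 0.89, -1.17, 2.1, -0.36, 0.27, 0.06]
```

View pics/s18.png

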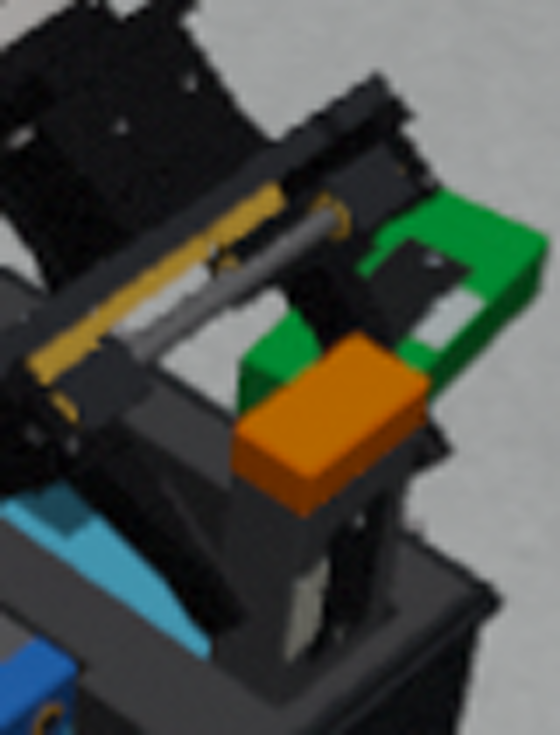

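View pics/w18.png

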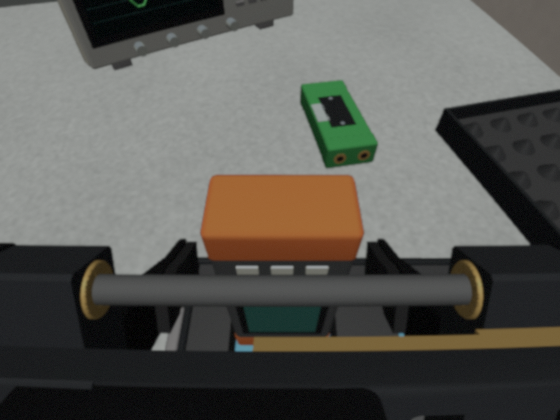

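Request:
{"op": "step_arm", "data": {"plan": [[[0, 0, 0], [0, 0, 0]], [[0, 0, 0], [0, 0, 0]], [[0, 0, 0], [0, 0, 0]], [[0, 0, 0], [0, 0, 0]], [[0, 0, 0], [0, 0, 0]], [[0, 0, 0], [0, 0, 0]]], "jaw": 1, "squeeze": 45}}

```text
time: 21.4
ee_pos: [0.5174, 0.2941, 0.122]
tcp_rot: [0.89, -0.053, 0.027, -0.453]
contact_force: [-0.8, -0.2, 0.7]
finger_gap: 0.661
```

```bash
python3 - <<'E'
from h import *
st()
c=capture("wrist"); cv2.imwrite("pics/w19.png",c["image"])
rows([(wf(-122,160),ori(36),6),(wf(-115,240),ori(36),5)],(wf(-127.6,121.8),ori(36)))
E
```

```text
t 21.40 U -127.1 V 0.1 Z 122.0 phi 36.0 zv 0.000 xz -0.000 F uvz [ 0.3 -0.7  0.7] gap 0.66 j [0.68, 0.88, -1.17, 2.1, -0.36, 0.27, 0.06]
[[[0.0,-4.6,-4.5],[0.0,0.0,0.0]],[[0.0,-4.6,-4.5],[0.0,0.0,0.0]],[[0.0,-4.6,-4.5],[0.0,0.0,0.0]],[[0.0,-4.6,-4.5],[0.0,0.0,0.0]],[[0.0,-4.6,-4.5],[0.0,0.0,0.0]],[[0.0,-4.6,-4.5],[0.0,0.0,0.0]],[[0.0,-12.1,-10.5],[0.0,0.0,0.0]],[[0.0,-12.2,-10.6],[0.0,0.0,0.0]],[[0.0,-12.1,-10.5],[0.0,0.0,0.0]],[[0.0,-12.1,-10.5],[0.0,0.0,0.0]],[[0.0,-12.1,-10.6],[0.0,0.0,0.0]]] 11
```

View pics/w19.png

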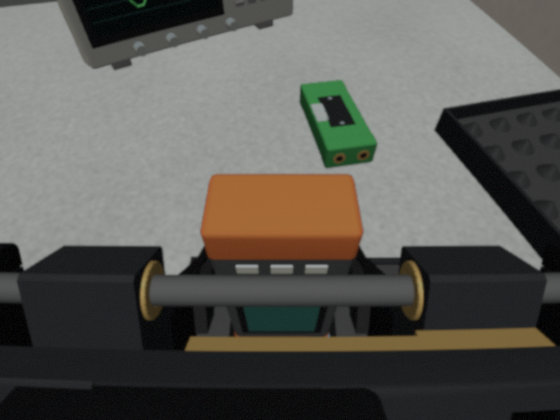

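Gap 0.66 × 87 = 57.5 mm, so it's gripped across the 58 mm width. Lift.

Request:
{"op": "step_arm", "data": {"plan": [[[0.0, -2.4, -2.3], [0.0, 0.0, 0.0]], [[0.0, -4.6, -4.5], [0.0, 0.0, 0.0]], [[0.0, -4.6, -4.5], [0.0, 0.0, 0.0]], [[0.0, -4.6, -4.5], [0.0, 0.0, 0.0]], [[0.0, -4.6, -4.5], [0.0, 0.0, 0.0]], [[0.0, -4.6, -4.5], [0.0, 0.0, 0.0]], [[0.0, -9, -8], [0.0, 0.0, 0.0]], [[0.0, -12.2, -10.6], [0.0, 0.0, 0.0]], [[0.0, -12.1, -10.5], [0.0, 0.0, 0.0]], [[0.0, -12.1, -10.5], [0.0, 0.0, 0.0]], [[0.0, -12.1, -10.6], [0.0, 0.0, 0.0]], [[0, 0, 0], [0, 0, 0]]]}}

```text
time: 22.95
ee_pos: [0.5167, 0.2823, 0.2346]
tcp_rot: [0.89, -0.053, 0.028, -0.453]
contact_force: [0.8, -0.2, -3.9]
finger_gap: 0.662
```

```bash
python3 - <<'E'
from h import *
st()
c=capture("wrist"); cv2.imwrite("pics/w20.png",c["image"])
c=capture("scene"); crop(c,200,60,380,240,4,"s20.png")
E
```

```text
t 22.95 U -115.3 V 0.8 Z 234.6 phi 36.0 zv 0.003 xz 0.002 F uvz [ 0.1  0.8 -3.9] gap 0.66 j [0.8, 0.69, -1.29, 2.04, -0.43, 0.48, -0.03]
```

View pics/s20.png

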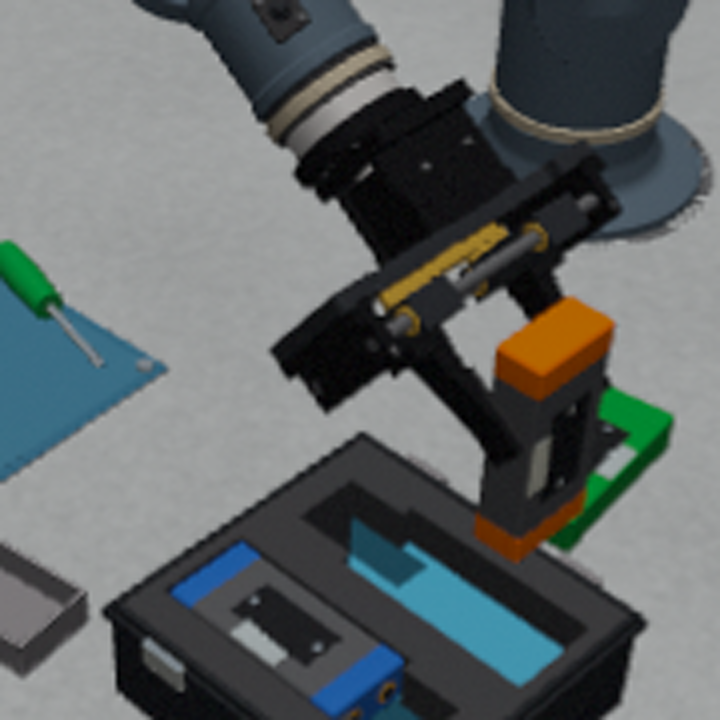

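View pics/w20.png

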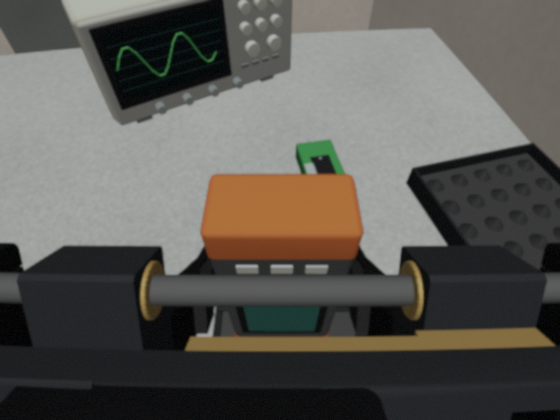

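The lift held: the load is 3.9 N and the far end is clear of the case. Now carry it over and turn it.

```bash
python3 - <<'E'
from h import *
t=capture("top")
print("bottle",atz(t,(304,132),.15),"dish",atz(t,(328,183),.028),"board",atz(t,(391,136),.016))
for a in ((-20,20,290,60),(150,80,290,90),(329,144,150,126)): print(wf(a[0],a[2],a[1]).round(3))
rows([(wf(-20,290,20),ori(60),7),(wf(150,290,80),ori(90),9)],(wf(-115.3,234.6,.4),ori(36)))
E
```

```text
bottle [0.75782478 0.0680971  0.15      ] dish [ 0.63627471 -0.00393853  0.028     ] board [ 0.77252092 -0.19005386  0.016     ]
[0.524 0.185 0.29 ]
[0.564 0.009 0.29 ]
[ 0.606 -0.176  0.15 ]
[[[2.8,1.6,-15.7],[-0.06,0.0,0.0]],[[2.8,2.5,-15.5],[-0.06,0.0,0.0]],[[2.8,3.5,-15.4],[-0.06,0.0,0.0]],[[2.8,4.4,-15.1],[-0.059,0.0,0.0]],[[2.8,5.2,-14.8],[-0.06,0.0,0.0]],[[2.8,6.2,-14.5],[-0.06,0.0,0.0]],[[2.8,7.0,-14.1],[-0.06,0.0,0.0]],[[6.7,16.3,-9.5],[-0.058,0.0,0.0]],[[6.6,16.9,-8.5],[-0.058,0.0,0.0]],[[6.7,17.4,-7.4],[-0.058,0.0,0.0]],[[6.7,17.7,-6.5],[-0.059,0.0,0.0]],[[6.6,18.1,-5.4],[-0.058,0.0,0.0]],[[6.7,18.4,-4.4],[-0.058,0.0,0.0]],[[6.7,18.6,-3.3],[-0.058,0.0,0.0]],[[6.6,18.7,-2.1],[-0.058,0.0,0.0]],[[6.7,18.9,-1.1],[-0.058,0.0,0.0]]] 16
```

Request:
{"op": "step_arm", "data": {"plan": [[[2.8, 1.6, -15.7], [-0.06, 0.0, 0.0]], [[2.8, 2.5, -15.5], [-0.06, 0.0, 0.0]], [[2.8, 3.5, -15.4], [-0.06, 0.0, 0.0]], [[2.8, 4.4, -15.1], [-0.059, 0.0, 0.0]], [[2.8, 5.2, -14.8], [-0.06, 0.0, 0.0]], [[2.8, 6.2, -14.5], [-0.06, 0.0, 0.0]], [[2.8, 7.0, -14.1], [-0.06, 0.0, 0.0]], [[6.7, 16.3, -9.5], [-0.058, 0.0, 0.0]], [[6.6, 16.9, -8.5], [-0.058, 0.0, 0.0]], [[6.7, 17.4, -7.4], [-0.058, 0.0, 0.0]], [[6.7, 17.7, -6.5], [-0.059, 0.0, 0.0]], [[6.6, 18.1, -5.4], [-0.058, 0.0, 0.0]], [[6.7, 18.4, -4.4], [-0.058, 0.0, 0.0]], [[6.7, 18.6, -3.3], [-0.058, 0.0, 0.0]], [[6.6, 18.7, -2.1], [-0.058, 0.0, 0.0]], [[6.7, 18.9, -1.1], [-0.058, 0.0, 0.0]], [[0, 0, 0], [0, 0, 0]]]}}

```text
time: 25.22
ee_pos: [0.5632, 0.0098, 0.2874]
tcp_rot: [0.998, -0.06, -0.001, -0.001]
contact_force: [0.2, -0.0, -2.7]
finger_gap: 0.66
```

```bash
python3 - <<'E'
from h import *
st()
rows([(wf(329,130,144),ori(126),14)])
E
```

```text
t 25.23 U 149.8 V 79.3 Z 287.4 phi 89.9 zv -0.003 xz -0.003 F uvz [ 0.   0.2 -2.7] gap 0.66 j [0.56, 0.34, -0.84, 1.68, 0.27, 1.24, -0.46]
[[[4.7,12.8,11.2],[-0.045,0.0,0.0]],[[4.6,12.3,11.8],[-0.045,0.0,0.0]],[[4.7,11.8,12.3],[-0.045,0.001,0.0]],[[4.6,11.2,12.8],[-0.045,0.0,0.0]],[[4.7,10.6,13.4],[-0.045,0.0,0.0]],[[4.6,9.9,13.8],[-0.045,0.0,0.0]],[[4.7,9.4,14.2],[-0.045,0.0,0.0]],[[4.6,8.7,14.6],[-0.045,0.001,0.0]],[[4.7,8.1,15.0],[-0.045,0.0,0.0]],[[4.6,7.3,15.4],[-0.045,0.0,0.0]],[[4.6,6.7,15.7],[-0.045,0.0,0.0]],[[4.7,5.9,15.9],[-0.045,0.0,0.0]],[[4.6,5.2,16.3],[-0.045,0.001,0.0]],[[4.6,4.5,16.4],[-0.045,0.0,0.0]]] 14
```

Request:
{"op": "step_arm", "data": {"plan": [[[4.7, 12.8, 11.2], [-0.045, 0, 0]], [[4.6, 12.3, 11.8], [-0.045, 0, 0]], [[4.7, 11.8, 12.3], [-0.045, 0, 0]], [[4.6, 11.2, 12.8], [-0.045, 0, 0]], [[4.7, 10.6, 13.4], [-0.045, 0, 0]], [[4.6, 9.9, 13.8], [-0.045, 0, 0]], [[4.7, 9.4, 14.2], [-0.045, 0, 0]], [[4.6, 8.7, 14.6], [-0.045, 0, 0]], [[4.7, 8.1, 15.0], [-0.045, 0, 0]], [[4.6, 7.3, 15.4], [-0.045, 0, 0]], [[4.6, 6.7, 15.7], [-0.045, 0, 0]], [[4.7, 5.9, 15.9], [-0.045, 0, 0]], [[4.6, 5.2, 16.3], [-0.045, 0, 0]], [[4.6, 4.5, 16.4], [-0.045, 0, 0]], [[0, 0, 0], [0, 0, 0]], [[0, 0, 0], [0, 0, 0]]]}}

```text
time: 27.22
ee_pos: [0.6065, -0.1753, 0.1314]
tcp_rot: [0.95, -0.057, -0.019, 0.308]
contact_force: [0.3, -0.4, -2.4]
finger_gap: 0.663
```

```bash
python3 - <<'E'
from h import *
st()
c=capture("wrist"); cv2.imwrite("pics/w22.png",c["image"])
c=capture("scene"); crop(c,90,60,270,240,4,"s22.png")
E
```

```text
t 27.23 U 328.3 V 144.3 Z 131.4 phi 125.9 zv -0.001 xz -0.000 F uvz [ 0.3  0.4 -2.4] gap 0.66 j [0.29, 0.61, -0.52, 1.76, 0.95, 1.27, -0.8]
```

View pics/s22.png

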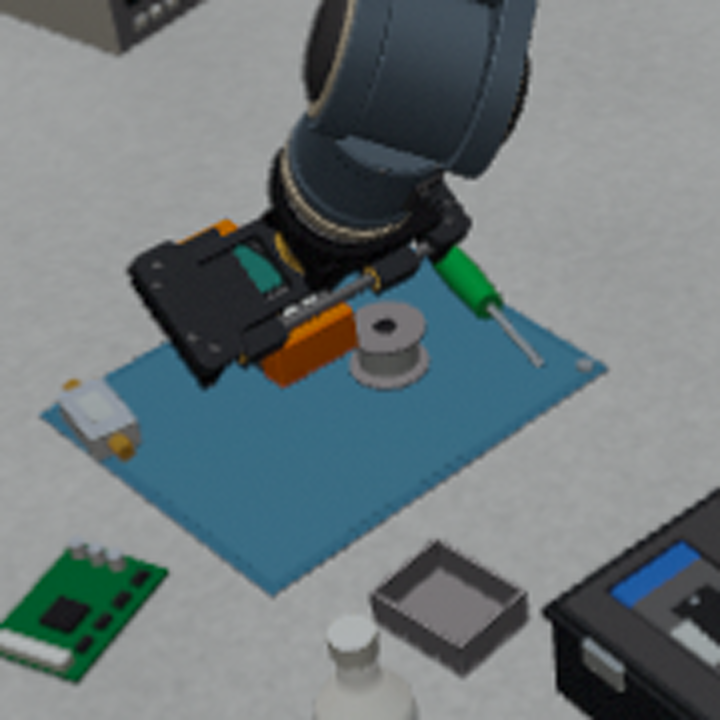

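View pics/w22.png

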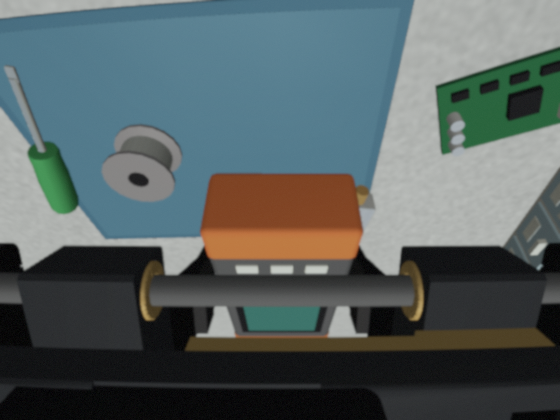

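Request:
{"op": "step_arm", "data": {"plan": [[[0, -6.9, 9.4], [0, 0, 0]], [[0, -6.9, 9.4], [0, 0, 0]], [[0, -6.9, 9.4], [0, 0, 0]], [[0, -6.9, 9.4], [0, 0, 0]], [[0, -6.9, 9.4], [0, 0, 0]], [[0, -6.9, 9.4], [0, 0, 0]], [[0, -6.9, 9.4], [0, 0, 0]], [[0, -5.2, 7.1], [0, 0, 0]], [[0, -2.9, 4], [0, 0, 0]], [[0, 0, 0], [0, 0, 0]], [[0, 0, 0], [0, 0, 0]]]}}

```text
time: 28.7
ee_pos: [0.6067, -0.1762, 0.0365]
tcp_rot: [0.949, -0.057, -0.018, 0.309]
contact_force: [-0.3, -0.2, -1.9]
finger_gap: 0.66
```

```bash
python3 - <<'E'
from h import *
st()
c=capture("scene"); crop(c,120,90,240,210,6,"s23.png")
# predicted meter: center rel T
p,r=cur(); U=(p-Wp)@u*1000+9; V=(p-Wp)@v*1000; Z=p[2]*1000+7
pts=np.array([wf(U+du,Z+dz,V+dv) for du in(-65,65) for dv in(-29,29) for dz in(-15,15)])
print(U,V,Z); print(((proj(c,pts)-[120,90]+.4)*6).round(0).tolist())
E
```

```text
t 28.70 U 329.2 V 144.6 Z 36.5 phi 126.1 zv -0.000 xz 0.000 F uvz [ 0.2 -0.3 -1.9] gap 0.66 j [0.26, 0.74, -0.48, 1.8, 1.04, 1.17, -0.94]
338.2522108036151 144.59754235982786 43.59317672980938
[[384.0, 511.0], [376.0, 458.0], [275.0, 576.0], [265.0, 524.0], [204.0, 371.0], [194.0, 319.0], [96.0, 431.0], [84.0, 379.0]]
```

View pics/s23.png

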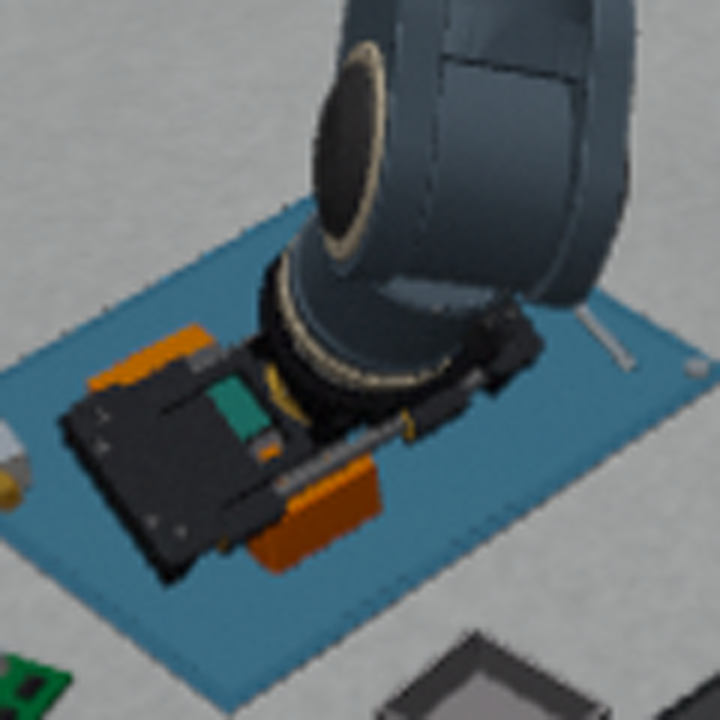

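The predicted meter corners match the picture to within about 1 px, so the meter is level. I'll lower it the rest of the way.

Request:
{"op": "step_arm", "data": {"plan": [[[0, -3.5, 4.8], [0, 0, 0]], [[0, -3.5, 4.8], [0, 0, 0]], [[0, -2.9, 4.0], [0, 0, 0]], [[0, -1.8, 2.4], [0, 0, 0]], [[0, -0.9, 1.2], [0, 0, 0]], [[0, 0, 0], [0, 0, 0]], [[0, 0, 0], [0, 0, 0]]]}}

```text
time: 29.62
ee_pos: [0.6065, -0.1761, 0.015]
tcp_rot: [0.949, -0.057, -0.019, 0.309]
contact_force: [-0.0, 0.6, -2.2]
finger_gap: 0.663
```

```bash
python3 - <<'E'
from h import *
st()
E
```

```text
t 29.62 U 329.2 V 144.4 Z 15.0 phi 126.1 zv -0.000 xz -0.000 F uvz [-0.6 -0.1 -2.2] gap 0.66 j [0.25, 0.77, -0.46, 1.8, 1.06, 1.15, -0.97]
```

Request:
{"op": "step_arm", "data": {"plan": [[[0, -0.6, 0.8], [0, 0, 0]], [[0, -0.6, 0.8], [0, 0, 0]], [[0, -0.6, 0.8], [0, 0, 0]], [[0, 0, 0], [0, 0, 0]], [[0, 0, 0], [0, 0, 0]]]}}

```text
time: 30.25
ee_pos: [0.6064, -0.1761, 0.0118]
tcp_rot: [0.949, -0.057, -0.019, 0.309]
contact_force: [0.3, 0.3, -3.2]
finger_gap: 0.661
```

```bash
python3 - <<'E'
from h import *
st(); print(sense()['wrist_torque'])
E
```

```text
t 30.25 U 329.2 V 144.3 Z 11.8 phi 126.1 zv -0.001 xz -0.000 F uvz [-0.3  0.2 -3.2] gap 0.66 j [0.25, 0.78, -0.46, 1.81, 1.07, 1.15, -0.98]
[ 1.05665569 -0.21662102  0.03655614]
```

Request:
{"op": "step_arm", "data": {"plan": [[[0, -0.6, 0.8], [0, 0, 0]], [[0, 0, 0], [0, 0, 0]], [[0, 0, 0], [0, 0, 0]]]}}

```text
time: 30.62
ee_pos: [0.6065, -0.1761, 0.011]
tcp_rot: [0.949, -0.057, -0.019, 0.309]
contact_force: [0.8, 0.6, -1.4]
finger_gap: 0.664
```

```bash
python3 - <<'E'
from h import *
st(); print(sense()['wrist_torque'])
c=capture("scene"); crop(c,120,90,240,210,6,"s24.png")
E
```

```text
t 30.62 U 329.2 V 144.4 Z 11.0 phi 126.1 zv -0.001 xz -0.000 F uvz [-0.7  0.7 -1.4] gap 0.66 j [0.25, 0.78, -0.46, 1.81, 1.07, 1.15, -0.98]
[ 0.97353085 -0.24962829 -0.00423042]
```

View pics/s24.png

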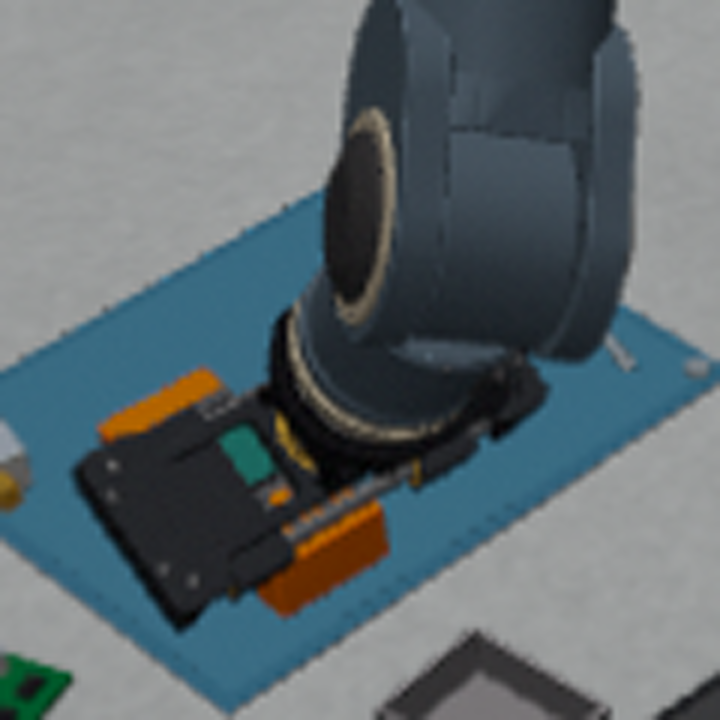

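Request:
{"op": "step_arm", "data": {"plan": [[[0, -0.6, 0.8], [0, 0, 0]], [[0, 0, 0], [0, 0, 0]], [[0, 0, 0], [0, 0, 0]]]}}

```text
time: 31.05
ee_pos: [0.6065, -0.1761, 0.0109]
tcp_rot: [0.949, -0.057, -0.019, 0.31]
contact_force: [-3.0, 1.8, 5.3]
finger_gap: 0.659
```

```bash
python3 - <<'E'
from h import *
st(); print(sense()['wrist_torque'])
E
```

```text
t 31.05 U 329.2 V 144.4 Z 10.9 phi 126.2 zv -0.001 xz 0.000 F uvz [-1.5 -3.2  5.3] gap 0.66 j [0.25, 0.78, -0.46, 1.81, 1.07, 1.15, -0.98]
[ 0.46563801  0.23706643 -0.23729174]
```

Contact with the mat at about 5 N. I'll ease the grip first, then open.

Request:
{"op": "step_arm", "data": {"plan": [[[0, 0, 0], [0, 0, 0]], [[0, 0, 0], [0, 0, 0]], [[0, 0, 0], [0, 0, 0]]], "squeeze": 4}}

```text
time: 31.42
ee_pos: [0.6065, -0.1761, 0.0109]
tcp_rot: [0.949, -0.057, -0.019, 0.31]
contact_force: [-1.3, 1.4, 5.5]
finger_gap: 0.669
```

```bash
python3 - <<'E'
from h import *
st(); print(sense()['wrist_torque'])
E
```

```text
t 31.43 U 329.2 V 144.4 Z 10.9 phi 126.2 zv -0.001 xz 0.000 F uvz [-1.2 -1.5  5.5] gap 0.67 j [0.25, 0.78, -0.46, 1.81, 1.07, 1.15, -0.98]
[ 0.41464078  0.32279112 -0.3394904 ]
```

Request:
{"op": "step_arm", "data": {"plan": [[[0, 0, 0], [0, 0, 0]], [[0, 0, 0], [0, 0, 0]], [[0, 0, 0], [0, 0, 0]], [[0, 0, 0], [0, 0, 0]], [[0, 0, 0], [0, 0, 0]], [[0, 0, 0], [0, 0, 0]]], "jaw": 0}}

```text
time: 32.17
ee_pos: [0.6064, -0.1761, 0.0098]
tcp_rot: [0.949, -0.057, -0.019, 0.309]
contact_force: [-0.2, 0.2, 0.3]
finger_gap: 0.994
```

```bash
python3 - <<'E'
from h import *
st()
c=capture("wrist"); cv2.imwrite("pics/w26.png",c["image"])
c=capture("scene"); crop(c,120,90,240,210,6,"s26.png")
E
```

```text
t 32.17 U 329.2 V 144.3 Z 9.8 phi 126.1 zv -0.001 xz -0.000 F uvz [-0.2 -0.2  0.3] gap 0.99 j [0.25, 0.78, -0.46, 1.81, 1.07, 1.15, -0.98]
```

View pics/w26.png

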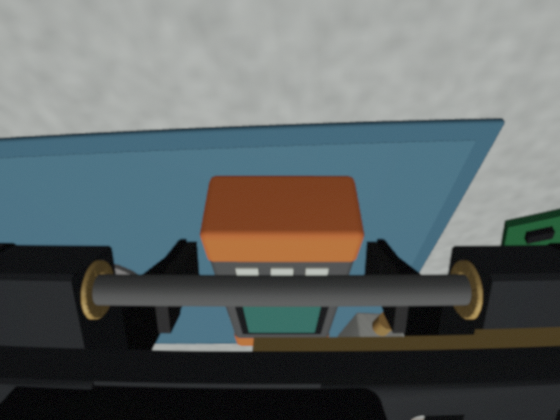

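View pics/s26.png

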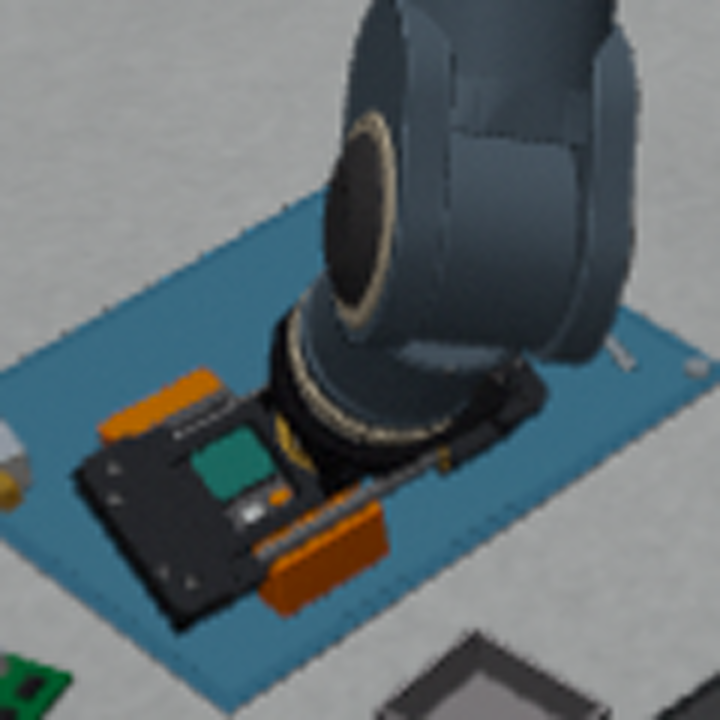

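Request:
{"op": "step_arm", "data": {"plan": [[[0, 0, -5], [0, 0, 0]], [[0, 0, -10], [0, 0, 0]], [[0, 0, -18], [0, 0, 0]], [[0, 0, -25], [0, 0, 0]], [[0, 0, -25], [0, 0, 0]], [[0, 10, -25], [0, 0, 0]], [[0, 10, -25], [0, 0, 0]], [[-20, 10, -25], [0, 0, 0]], [[-30, 0, -25], [0, 0, 0]], [[-30, 0, -25], [0, 0, 0]], [[-30, 0, -25], [0, 0, 0]], [[0, 0, 0], [0, 0, 0]], [[0, 0, 0], [0, 0, 0]]]}}

```text
time: 33.9
ee_pos: [0.5111, -0.0515, 0.2165]
tcp_rot: [0.949, -0.058, -0.018, 0.31]
contact_force: [-0.0, 0.2, 0.0]
finger_gap: 1.0
```

```bash
python3 - <<'E'
from h import *
st()
c=capture("scene"); cv2.imwrite("pics/s27.png",c["image"]); crop(c,95,90,250,215,5,"s27b.png")
t=capture("top"); cv2.imwrite("pics/t27.png",t["image"])
U,V,Z=338.2,144.4,18
pts=np.array([wf(U+du,Z+dz,V+dv) for du in(-65,65) for dv in(-29,29) for dz in(-15,15)])
print(((proj(c,pts)-[95,90]+.4)*5).round(0).tolist())
E
```

```text
t 33.90 U 216.7 V 34.9 Z 216.5 phi 126.1 zv -0.000 xz 0.001 F uvz [-0.2 -0.1  0. ] gap 1.00 j [0.18, 0.41, -0.63, 1.88, 0.76, 1.41, -0.9]
[[451.0, 461.0], [444.0, 419.0], [361.0, 516.0], [353.0, 474.0], [302.0, 345.0], [294.0, 303.0], [214.0, 395.0], [204.0, 353.0]]
```

View pics/s27b.png

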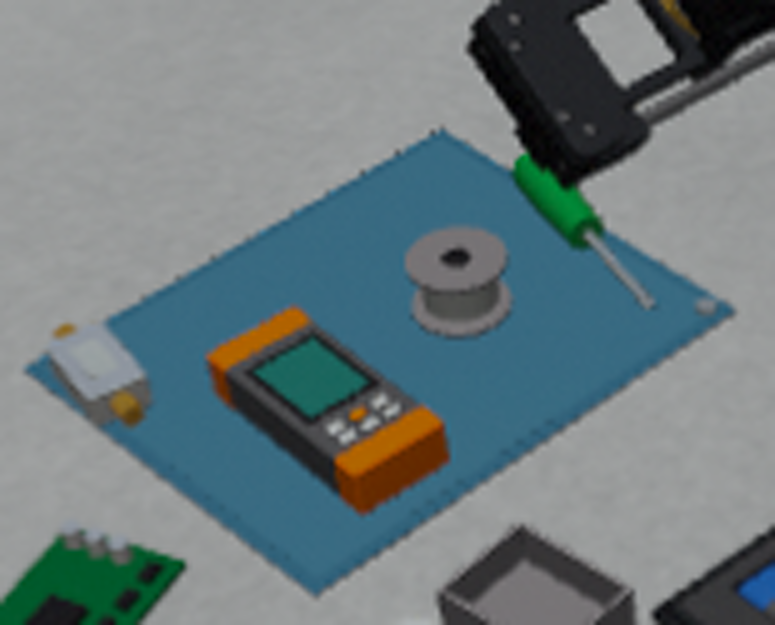

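View pics/t27.png

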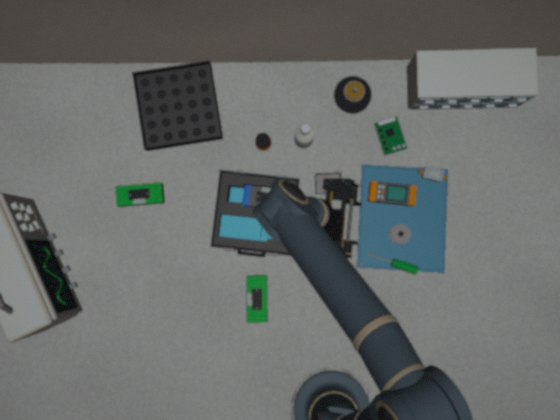

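View pics/s27.png

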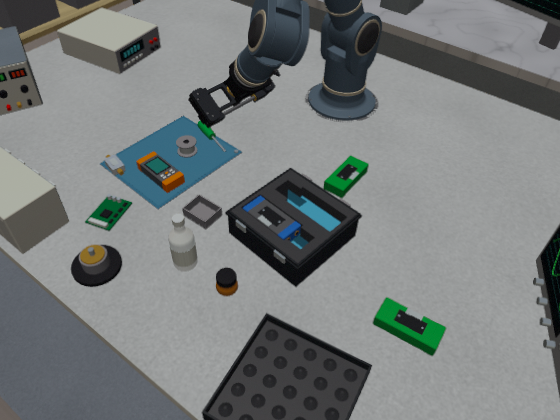

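The meter lies flat on the mat, display up, and its corners match the model lying flat on the mat to within about 1.5 px. The blue meter, reel, screwdriver, adapter and dish sit where they started, and the arm is clear. Hand in.

```bash
python3 - <<'E'
from station import *
print(sense()['time'], sign_off())
E
```

```text
the job is handed in; nothing more can be done
34.0 None
```

The orange-banded meter is out of the case and lying on the blue mat, display up, with both ends on the mat. I handed the job in at 34 s.

**How it went:** I put the shut fingertips under the meter's end at the finger well and levered that end up while the other end stayed in the cutout. I pushed it upright, gripped it across its 58 mm width and lifted it out. I then turned it 90° and lowered it onto the mat until it touched with about 5 N, eased the grip and opened the jaws.

**What went wrong and was mended:** On the first push upright, the meter rode up the far wall of the cutout. As I backed off it sank to the floor and leaned at about 70° on the fingertips. A second push from lower down stood it up by itself.

**Last checks:** The meter's corners matched the flat, on-the-mat pose to about 1.5 px. In the views, the blue meter was still in its cutout and the other objects looked where they had been. The wrist force read about 0 N with the gripper clear of everything. No check failed or disagreed at the end.

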